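# Load the light-curing unit and set its selector

### The arm

A 7-joint arm with a two-finger parallel gripper is mounted at the origin on the work surface. World frame = base frame: x ahead of the robot, y to its left, z up, the work surface at z = 0. Lengths are in m, angles in rad, forces in N, time in s.
With the tool pointing down it reaches from about 0.425 to 0.875 m from the base axis. Payload 4.7 kg.
Tool frame: the origin (TCP) lies on the mounting face of the last link; the fingertips stand 182 mm ahead of it and the grasp point (between the pads) lies env.tcp_to_grasp ahead of it (env.tcp_to_grasp is the distance from the TCP to the grasp point, in m); z points along the fingers, x is the direction in which the jaws open and shut, and the axes are right-handed (so a half turn about z gives the same grasp; the last joint's range is limited). The gripper opens to 87 mm and grips with 3 to 60 N. Pads are 19 mm wide; open, the fingers measure 117 mm over their backs; the gripper's body (75 mm by 190 mm) begins 51 mm behind the grasp point.
Start: joints at [-1.166, 0.321, -0.07, 1.45, 0.023, 1.371, -0.057], TCP at [0.248, 0.601, 0.405] pointing down, gripper open.
Joint ranges: [-2.86, 2.86], [-0.3, 2.09], [-1.38, 1.24], [0.06, 2.45], [-1.56, 4.7], [0.09, 2.05], [-2.69, 2.69]. Speed limits (rad/s): [2.57, 2.57, 3.14, 3.14, 3.14, 3.14, 3.14].

### API

Orientations are given as a rotation vector (axis times angle).
In Python, from rig import env, viewer, order gives the robot as it stands.
- The arm moves only by the tool apply_moves, never from a script. Its argument "commands" is a list that holds one entry, the list of rows, each a list of 7 numbers: the finger opening in mm, from 0 to 87, then the shift along the tool's x, y, z in mm, then the turn, a rotation vector about the tool's x, y, z in degrees. A call has 1 to 12 rows; each row is the pose to reach, as a shift and turn from the pose measured when the call began, along the tool's axes at that moment; what a row does not reach only later rows make up. A row lasts 1/8 s, in which the tool goes at most 62.5 mm and 10.7 degrees, less where a joint would pass 70% of its speed; a pose out of reach is approached as far as the arm can. A call with a gripper value outside its range is refused whole. The fingers move at their own pace and stop on an object; the grip force is fixed at half the most. Time passes only in rows, so rows that repeat a pose let the fingers close. It gives the time, the measured TCP pose, the force and the opening at its end, in the units of the state.
- env.sense(): the state, without advancing time (a new reading comes with each control period).
- viewer.grab_frame(name): name is "side" or "top"; returns a dict with "img" (480x640x3 uint8, blue, green, red), "vertical_fov" (degrees; the focal length in pixels is half the picture's height over the tangent of half this angle, whatever the lens; pixels are square), "cx", "cy" (the principal point, pixels), "R" (3x3) and "t" (3): a world point X has camera coordinates R X + t. Camera axes: x right, y down, z forward; pixel columns grow to the right and rows downward; lengths in m; the calibration is good to about 2 mm. A picture is of the moment at which its call begins. There is no depth.
- order.hand_in(): hands the job in, once; it reports no verdict.
The state is a dict: "t": time; "qpos": joint angles; "dq": joint speeds; "tau": joint torques, N m; "eef_pos": TCP position; "eef_rot": TCP orientation; "force": force on the tool from outside, world axes, zero at the start; "wrist_torque": the same for the moment, N m; "width": opening from 0.0 (shut) to 1.0 (fully open).
Only numpy, scipy, OpenCV 4.12 (cv2) and the standard library are available. Lean on these libraries where they do the work, as an engineer would, in place of code of your own. Each camera call takes 0.05 s, during which the arm holds its last target.

### The job

Cure the green custom trays: switch the light-curing unit off at its selector, then lift the orange cover off its pins and lay it, handle up, on the grey mat. Stand every cast that carries a green tray upright on the chamber floor, seat the cover back fully down over both pins, and only then turn the selector clockwise exactly four clicks from off. The lamps must never be on while the cover is off, and the bare stone casts stay where they are.

Things in the scene. Friction and masses are not known exactly. Their poses are not given: they have to be found in the camera images.
- light_unit: Fixed off-white light-curing unit on the bench, 160 (x) x 370 (y) x 74 (z) mm; origin at the centre of its underside; its front (-x of its own axes) faces roughly towards the robot. Its +y part is the open-topped chamber, its -y part the dark control deck with the selector. Top faces of rim and deck are level, 74 mm above the bench. Lamp tubes on the two long chamber walls.
- chamber (a point): Centre of the chamber floor, 20 mm above the bench, axes as the unit's. The chamber is 130 (x) x 220 (y) mm inside and 54 mm deep; side walls 15 mm, end walls 20 mm thick.
- rim (a point): Centre of the chamber mouth at rim height (74 mm above the bench), axes as the unit's; when the cover is seated its origin lies here. Two upright pins, 8 mm thick and 8.5 mm high plus a small cone of 2.5 mm, stand on the rim 119 mm from here along +y and -y.
- selector (a joint): Selector angle, rad: 0 = off (stop; pointer at the red mark, towards the unit's +y), growing clockwise seen from above, stop at 3.14. Seven clicked positions 30 degrees (0.524 rad) apart, including off; the spring detent pulls it into the nearest one (peak about 0.1 N m). Any position but off means lamps on. It starts at one of the second to fifth clicks.
- selector_grip (a point): Point on the selector's vertical axis, 32 mm above the deck (106 mm above the bench), where to grip. Black knob: skirt 50 mm across, up to 10 mm above the deck, and on it a bar grip 14 mm thick, 48 mm long, from 10 to 44 mm above the deck, white pointer line on its top. The frame turns with the knob: the bar runs along its y axis, pointer towards +y; at selector 0 its axes are the unit's.
- cover: Loose orange cover plate, 160 (x) x 260 (y) x 6 mm, 0.32 kg; origin at the centre of its underside. Two 12 mm through holes 119 mm from the centre along +y and -y take the pins. It fits either way round. Starts seated on the unit.
- cover_handle (a point): Middle of the cover's black handle bar, 40 mm above the cover's underside; the bar is 12 x 12 mm in section and 110 mm long along the cover's y, with 28 mm of free height under it and a 12 mm thick post at each end.
- mat: Fixed thin grey mat, 180 (x) x 290 (y) x 3 mm, empty at the start; origin at the centre of its underside, on the bench.
- cast_a: Loose cream plaster dental cast carrying a green custom tray, 0.17 kg. Base 46 (x) x 60 (y) x 24 mm with flat front and back faces (the front corners are cut off: the front face is 36 mm wide), the green tray on top to 36 mm, and at the front a green stub handle 9 x 18 mm up to 47 mm. Origin at the centre of its underside, x across the 46 mm. Two or three such casts stand on the bench; absent ones read None.
- cast_b: As cast_a.
- cast_c: As cast_a.
- bare_a: Loose bare stone-coloured cast with teeth and no green tray, base as cast_a's, 36 mm high: a bystander. Origin at the centre of its underside.
- bare_b: As bare_a.
Not all that is in view belongs to the job. What is shaped like the cast_c but purple or red is not meant. Leave any red look-alike of the cast_b alone.

How it is judged:
By the outcome, as a careful person would: the job done as asked, in the order asked, and still so for the second after the job is handed in, with the robot touching nothing.
Of cast_a, cast_b, cast_c only 2 to 3 are there at a start; the rules pass over those that are not, and their reading is None.
At some moment in a run one of cast_a, cast_b, cast_c may be knocked a few centimetres aside while the robot is not near it.
It also fails if it takes over 210 s, if anything falls off the work surface, if the arm or the gripper's body presses on something with over 40 N, if the wrist force passes 120 N, or if a joint passes its speed limit or range.

## Working session

There is one attempt and no reset: what is moved stays moved. The work goes in short steps, Python scripts to look and compute and a tool call to move; the robot and the scene stay as the last step left them, time stands still between calls to the robot, and variables do not carry over. Pictures are saved under pics/ and viewed, and the job is handed in when it is done.

Besides the shell and the picture viewer there is one more tool, called as name([rows], argument=value, ...), one row to a line, values as JSON. apply_moves: Moves the arm, as the interface text tells. Its arguments: {"type":"object","properties":{"commands":{"type":"array"}},"required":["commands"]}

```bash
ls; mkdir -p pics; cat > h.py <<'E'
import numpy as np, cv2
from scipy.spatial.transform import Rotation as Ro
from rig import env, viewer, order
def grab(n,save=None):
    f=viewer.grab_frame(n)
    if save: cv2.imwrite('pics/'+save,f['img'])
    return f
def K(f):
    fl=240/np.tan(np.radians(f['vertical_fov'])/2); return fl
def ray(f,u,v):
    fl=K(f); d=np.array([(u-f['cx'])/fl,(v-f['cy'])/fl,1.]); R=np.array(f['R']);t=np.array(f['t'])
    return -R.T@t, R.T@d
def plane(f,u,v,z):
    o,d=ray(f,u,v); return o+d*(z-o[2])/d[2]
def proj(f,X):
    c=np.array(f['R'])@np.array(X)+np.array(f['t']); return K(f)*c[:2]/c[2]+[f['cx'],f['cy']]
E
python3 - <<'E'
from h import *
for n in('side','top'):
    f=grab(n,n+'0.png'); print(n,f['img'].shape,f['vertical_fov'],f['cx'],f['cy'],np.round(f['R'],3).tolist(),np.round(f['t'],3))
    print({k:v for k,v in f.items() if k not in('img','R','t')})
print(env.sense(), env.tcp_to_grasp)
E
```

```text
pics
side (480, 640, 3) 48.51616079032507 321.64958044330297 248.5704114174554 [[0.697, -0.717, -0.012], [-0.487, -0.461, -0.741], [0.526, 0.523, -0.671]] [-0.308  0.347  1.157]
{'vertical_fov': 48.51616079032507, 'cx': 321.64958044330297, 'cy': 248.5704114174554}
top (480, 640, 3) 50.775757534752984 322.37172350748784 240.90443590233718 [[0.011, -1.0, 0.008], [-0.995, -0.012, -0.103], [0.103, -0.007, -0.995]] [0.055 0.514 1.099]
{'vertical_fov': 50.775757534752984, 'cx': 322.37172350748784, 'cy': 240.90443590233718}
{'t': 0.1, 'qpos': array([-1.16589226,  0.3217404 , -0.07011817,  1.45158125,  0.02260369,
        1.37082272, -0.05690187]), 'dq': array([-0.00043904,  0.00011525, -0.00101044, -0.00366666,  0.00071295,
       -0.002148  , -0.00195014]), 'tau': array([-3.11798940e-04, -4.92575276e+01, -4.05898131e-01, -3.13401926e+01,
       -6.40379917e-02,  3.95875785e-02,  6.20505648e-05]), 'eef_pos': array([0.24754323, 0.60080447, 0.4037622 ]), 'eef_rot': array([ 2.60955540e+00,  1.74733959e+00, -2.22094316e-03]), 'force': array([-0.31464302, -0.11451561, -0.45618705]), 'wrist_torque': array([ 0.03161549, -0.03796097,  0.04602987]), 'width': 1.0015824429630746} 0.1635
```

View pics/top0.png

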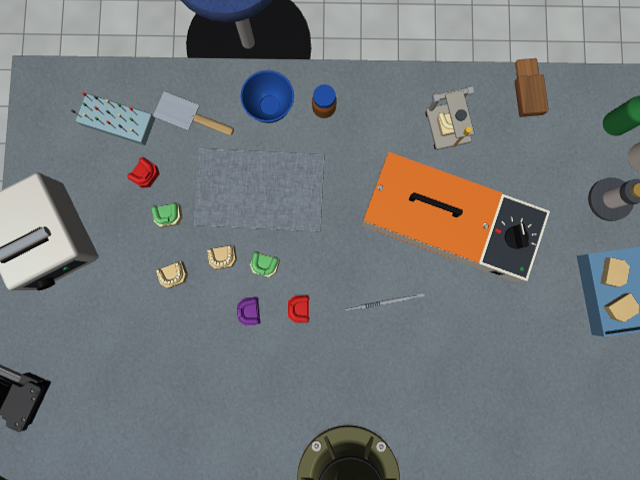

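View pics/side0.png

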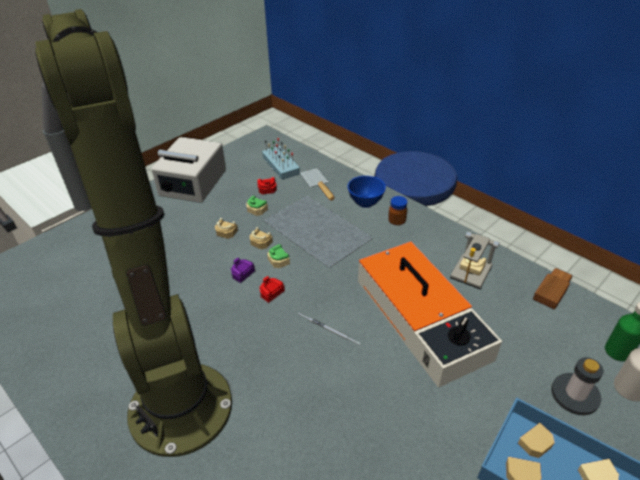

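The top view shows the unit with the cover at about (433,205) and the selector at (518,236), with the mat at (260,190). Green-tray casts are at (166,214) and (264,263). The look-alikes are red (143,172), red (299,309) and purple (248,311), and the bare casts are at (171,273) and (221,257). I'll enlarge these before measuring.

```bash
python3 - <<'E'
from h import *
a=cv2.imread('pics/top0.png')
c=a[145:285,355:555]; cv2.imwrite('pics/c1.png',cv2.resize(c,None,fx=4,fy=4,interpolation=cv2.INTER_CUBIC))
c=a[140:340,120:330]; cv2.imwrite('pics/c2.png',cv2.resize(c,(630,600),interpolation=cv2.INTER_CUBIC))
E
```

```text
(no output)
```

View pics/c1.png

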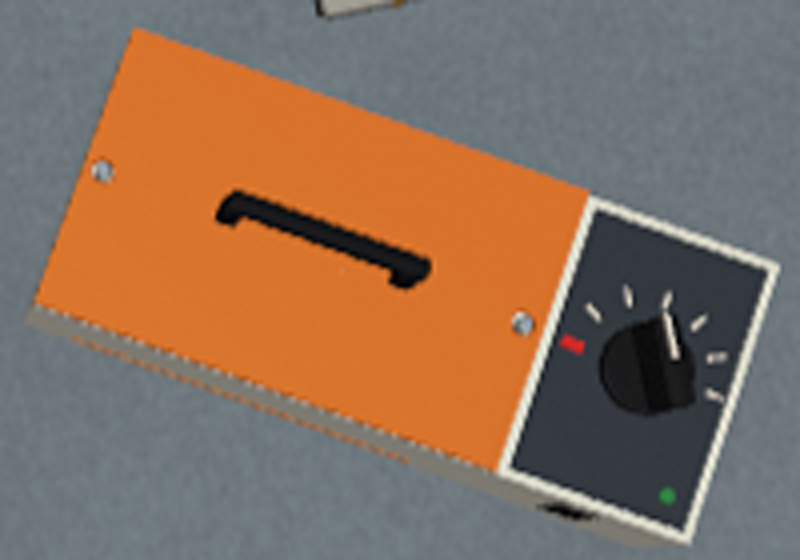

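View pics/c2.png

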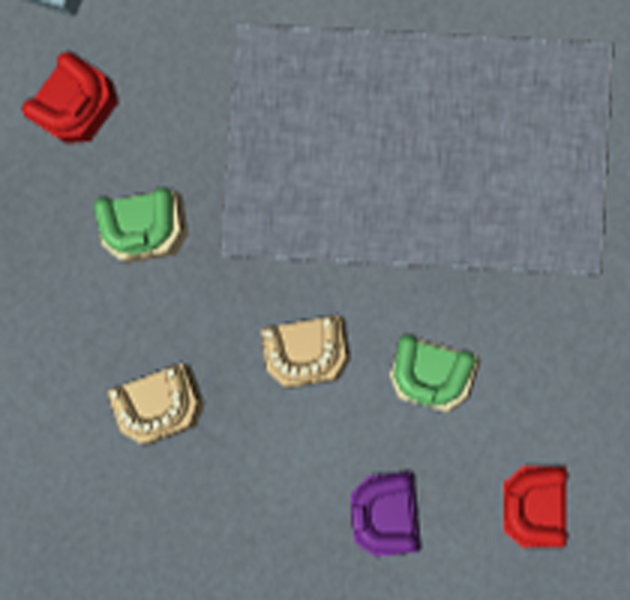

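The dial crop shows the pointer on the third tick after red, so it starts at click 3 (90°). The only two green-tray casts are the cream-based ones at top-view (166,214) and (264,263). The similar pieces are all red or all purple. I found no third green cast.

```bash
cat >> h.py <<'E'
def fit(local,world):
    L=np.array(local,float);W=np.array(world)[:,:2];lc=L.mean(0);wc=W.mean(0)
    H=(L-lc).T@(W-wc);U,S,V=np.linalg.svd(H);D=np.diag([1,np.linalg.det(V.T@U.T)]);R=V.T@D@U.T
    o=wc-R@lc; res=(L@R.T+o-W); return o,np.degrees(np.arctan2(R[1,0],R[0,0])),np.linalg.norm(res,axis=1)*1000
def greens(f,lo=(45,80,60),hi=(80,255,255),amin=150):
    h=cv2.cvtColor(f['img'],cv2.COLOR_BGR2HSV);m=cv2.inRange(h,lo,hi)
    n,l,s,c=cv2.connectedComponentsWithStats(m)
    return [(c[i],s[i][4],l==i) for i in range(1,n) if s[i][4]>amin]
E
python3 - <<'E'
from h import *
f=grab('top')
un=lambda p:((p[0]+.5)/4-.5+355,(p[1]+.5)/4-.5+145)
P=lambda p,z:plane(f,*un(p),z)
# local in rim frame (x away,y left)
cov=[(80,130),(80,-130),(-80,-130),(-80,130)]
cw=[P(p,.080) for p in[(135,28),(592,195),(500,470),(36,303)]]
print('cover',fit(np.array(cov)/1000,cw))
dk=[(80,-240),(-80,-240)]
dw=[P(p,.074) for p in[(779,265),(690,543)]]
print('unit',fit(np.array(cov+dk)/1000,cw+dw))
print('pins',P((102,171),.084),P((522,323),.084))
print('pointer line', P((667,312),.118),P((676,358),.118))
print('handle ends',P((218+10,203),.12),P((428,268),.12))
# mat
m=[(78.8,7.8),(203.7,14.0),(200.5,91.3),(74,85)]
mu=[(p[0]/3*3,p[1]) for p in m]
m=[(238,24),(612,42),(602,274),(222,257)]
mw=[plane(f,(x+.5)/3-.5+120,(y+.5)/3-.5+140,.003) for x,y in m]
print('mat',fit(np.array([(90,145),(90,-145),(-90,-145),(-90,145)])/1000,mw),np.round(mw,3).tolist())
for n in('top','side'):
    g=grab(n)
    for c,a,_ in greens(g): print(n,c,a,plane(g,*c,.034))
E
```

```text
cover (array([ 0.58405268, -0.17575778]), np.float64(-19.559575324085845), array([0.44428691, 1.4234199 , 1.30247337, 0.22837011]))
unit (array([ 0.58413614, -0.1753094 ]), np.float64(-19.573285963800224), array([0.03743195, 1.45436467, 1.57081244, 0.47480734, 1.43090402,
       0.79351814]))
pins [ 0.62343646 -0.06121507  0.084     ] [ 0.54423806 -0.28425544  0.084     ]
pointer line [ 0.54613198 -0.34786942  0.118     ] [ 0.52235807 -0.35179533  0.118     ]
handle ends [ 0.59981745 -0.12181249  0.12      ] [ 0.56719039 -0.22451064  0.12      ]
mat (array([0.63316632, 0.20656076]), np.float64(-1.9266297470440186), array([0.9184926 , 0.97162466, 0.65694839, 1.12786868])) [[0.729, 0.348, 0.003], [0.718, 0.06, 0.003], [0.538, 0.065, 0.003], [0.548, 0.353, 0.003]]
top [623.35174746 117.81736189] 887 [ 0.80217944 -0.62203834  0.034     ]
top [164.74882629 213.32629108] 426 [0.56957244 0.41074303 0.034     ]
top [263.27891156 263.43310658] 441 [0.46089619 0.1899098  0.034     ]
side [255.40909091 201.90909091] 154 [0.56902661 0.40934789 0.034     ]
side [277.69082126 252.51690821] 207 [0.46034852 0.18763848 0.034     ]
side [622.59550562 333.44831461] 890 [ 0.82875174 -0.61009959  0.034     ]
```

```bash
python3 - <<'E'
from h import *
th=np.radians(-19.55);rim=np.array([.5839,-.1735]);X=np.array([np.cos(th),np.sin(th)]);Y=np.array([-np.sin(th),np.cos(th)])
ax=rim-.185*Y; print(ax)
for n,(u0,v0,u1,v1) in dict(top=(480,190,560,285),side=(400,295,510,375)).items():
    f=grab(n);s=7
    im=cv2.resize(f['img'][v0:v1,u0:u1],None,fx=s,fy=s,interpolation=cv2.INTER_CUBIC)
    d=lambda p,z,c,r=3:cv2.circle(im,tuple(int(q) for q in (proj(f,[*p,z])-[u0,v0]+.5)*s),r,c,-1)
    for a in range(0,181,30):
        D=np.cos(np.radians(a))*Y+np.sin(np.radians(a))*X
        d(ax+.024*D,.118,(255,0,255)); d(ax+.033*D,.074,(255,255,0))
    for a in range(0,360,20):
        D=np.cos(np.radians(a))*Y+np.sin(np.radians(a))*X; d(ax+.025*D,.084,(0,255,255),2)
    d(ax,.118,(0,255,0))
    cv2.imwrite(f'pics/k_{n}.png',im)
E
```

```text
[ 0.52199357 -0.34783472]
```

View pics/k_top.png

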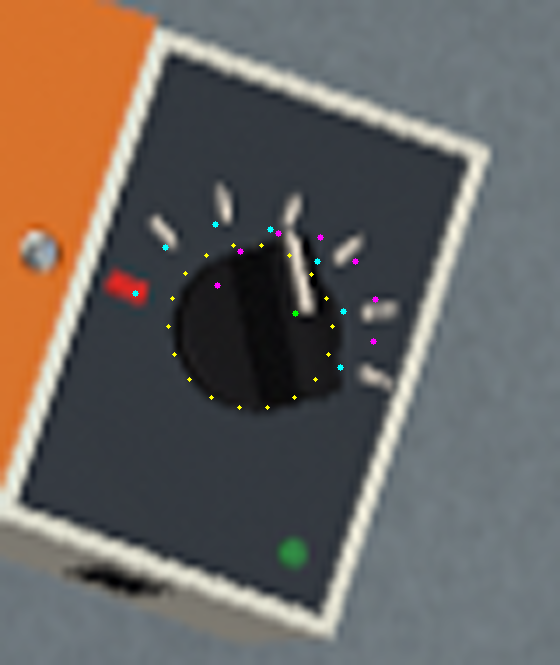

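View pics/k_side.png

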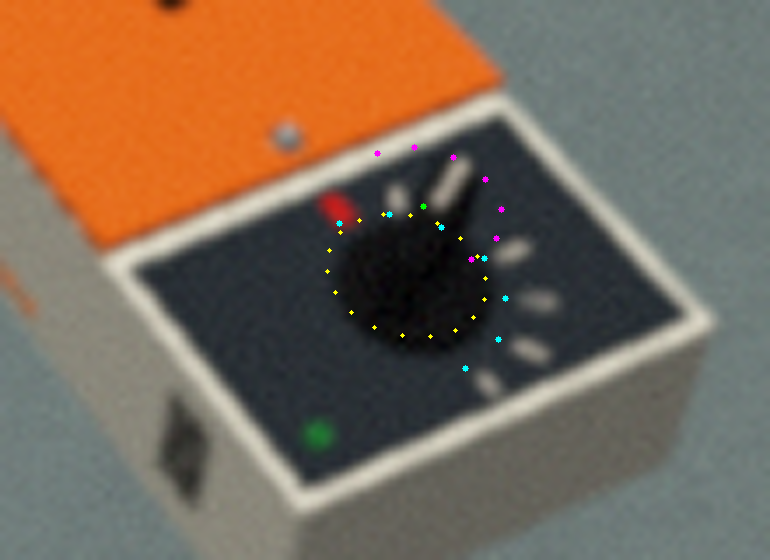

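```bash
cat >> h.py <<'E'
def go(*tg):
    """targets: (x,y,z grasp, jaw yaw deg world)"""
    s=env.sense();R0=Ro.from_rotvec(s['eef_rot']);p0=np.array(s['eef_pos'])
    g=p0+R0.apply([0,0,env.tcp_to_grasp]);x=R0.apply([1,0,0])
    print('t %.2f grasp %s jaw %.1f width %.1f F %s M %s q %s'%(s['t'],np.round(g*1000,1),np.degrees(np.arctan2(x[1],x[0])),s['width']*87,np.round(s['force'],1),np.round(s['wrist_torque'],2),np.round(s['qpos'],2)))
    for X,Yy,Z,yaw in tg:
        Rt=Ro.from_euler('z',yaw,degrees=True)*Ro.from_rotvec([np.pi,0,0])
        d=R0.inv().apply(np.array([X,Yy,Z+env.tcp_to_grasp])-p0)*1000
        r=np.degrees((R0.inv()*Rt).as_rotvec())
        print('  shift',np.round(d,1),'turn',np.round(r,1),'rows>= %.1f'%max(np.linalg.norm(d)/62.5,np.linalg.norm(r)/10.7))
E
python3 -c "
from h import *
go((.58,.25,.24,10),(.5215,-.3505,.24,-79.55))"
```

```text
t 0.35 grasp [247.6 600.9 241. ] jaw 67.6 width 87.0 F [0.2 0.  0.8] M [-0.03  0.01  0.05] q [-1.17  0.32 -0.07  1.45  0.02  1.37 -0.06]
  shift [-197.9  441.     1.1] turn [ 0.   0.  57.6] rows>= 7.7
  shift [-775.4  615.7    1.3] turn [  0.    0.  147.2] rows>= 15.8
```

apply_moves([
  [[87,-198,441,0,0,0,58],[87,-198,441,0,0,0,58],[87,-198,441,0,0,0,58],[87,-198,441,0,0,0,58],[87,-198,441,0,0,0,58],[87,-198,441,0,0,0,58],[87,-198,441,0,0,0,58],[87,-198,441,0,0,0,58],[87,-775,616,0,0,0,147],[87,-775,616,0,0,0,147],[87,-775,616,0,0,0,147],[87,-775,616,0,0,0,147]],
])

```text
t: 1.85
eef_pos: [0.5554, -0.0009, 0.405]
eef_rot: [-3.006, 0.911, -0.001]
force: [1.0, -0.0, 0.4]
width: 0.998
```

```bash
python3 -c "
from h import *
go((.5215,-.3505,.2,-79.55))"
```

```text
t 1.85 grasp [555.5  -0.9 241.5] jaw -33.7 width 86.8 F [ 1.  -0.   0.4] M [-0.09  0.07 -0.02] q [-0.53  0.12  0.53  1.71 -0.06  1.33 -0.58]
  shift [165.8 309.6  41.4] turn [-0.  -0.  45.8] rows>= 5.7
```

apply_moves([
  [[60,166,310,41,0,0,46],[60,166,310,41,0,0,46],[60,166,310,41,0,0,46],[60,166,310,41,0,0,46],[60,166,310,41,0,0,46],[60,166,310,41,0,0,46],[60,166,310,41,0,0,46],[60,166,310,41,0,0,46]],
])

```text
t: 2.85
eef_pos: [0.5219, -0.3503, 0.3637]
eef_rot: [-2.411, 2.012, 0.0]
force: [0.2, 0.3, -0.6]
width: 0.687
```

```bash
python3 -c "
from h import *
f=grab('side','s1.png')
go((.5215,-.3505,.106,-79.55))"
```

```text
t 2.90 grasp [ 522.5 -349.3  200.3] jaw -79.6 width 60.0 F [-0.5  0.7  0.1] M [-0.02  0.11  0.06] q [-0.08  0.37  0.8   1.59 -0.28  1.3  -0.63]
  shift [ 0.9  1.1 94.3] turn [-0.1  0.1 -0. ] rows>= 1.5
```

View pics/s1.png

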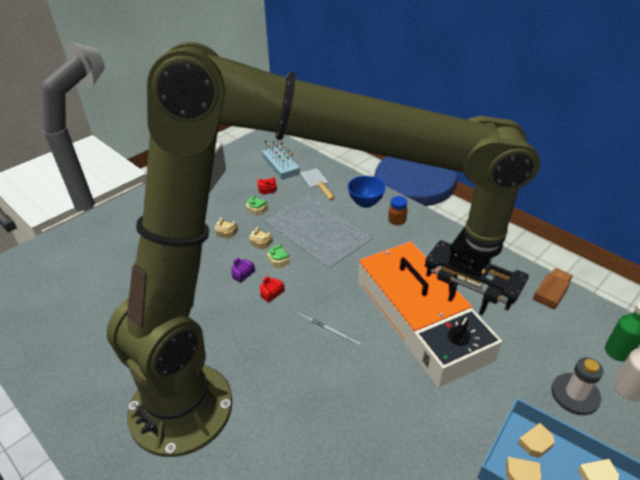

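The gripper is straight above the knob (460,330), and the body's long side runs along the jaws. Next I descend, close and turn 60° counter-clockwise.

apply_moves([
  [[60,0,1,50,0,0,0],[60,0,1,80,0,0,0],[60,0,1,94,0,0,0],[60,0,1,94,0,0,0],[0,0,1,94,0,0,0],[0,0,1,94,0,0,0],[0,0,1,94,0,0,0],[0,0,1,94,0,0,0],[0,0,1,94,0,0,0]],
])

```text
t: 4.03
eef_pos: [0.5214, -0.3496, 0.2699]
eef_rot: [-2.413, 2.01, -0.0]
force: [-0.0, -0.3, 0.2]
width: 0.21
```

```bash
python3 -c "
from h import *
go((.5215,-.3505,.106,-79.55),(.5215,-.3505,.106,-19.55))"
```

```text
t 4.03 grasp [ 521.6 -349.4  106.4] jaw -79.6 width 18.3 F [-0.  -0.3  0.2] M [-0.07  0.14  0.03] q [-0.05  0.46  0.76  1.69 -0.34  1.14 -0.58]
  shift [0.9 0.1 0.4] turn [-0.1  0.1 -0. ] rows>= 0.0
  shift [0.9 0.1 0.4] turn [ -0.1   0.  -60. ] rows>= 5.6
```

apply_moves([
  [[0,0,0,0,0,0,0],[0,0,0,0,0,0,0],[0,0,0,0,0,0,0]],
])

```text
t: 4.4
eef_pos: [0.5215, -0.3507, 0.27]
eef_rot: [-2.413, 2.011, -0.005]
force: [2.0, -5.4, -3.4]
width: 0.161
```

```bash
python3 -c "
from h import *
go((.5215,-.3505,.106,-19.55))"
```

```text
t 4.40 grasp [ 521.9 -351.   106.5] jaw -79.6 width 14.0 F [ 2.  -5.4 -3.4] M [-1.15 -0.35 -0.04] q [-0.05  0.46  0.76  1.69 -0.34  1.13 -0.58]
  shift [-0.2 -0.1  0.5] turn [ -0.   -0.2 -60.1] rows>= 5.6
```

apply_moves([
  [[0,0,0,0,0,0,-10],[0,0,0,0,0,0,-20],[0,0,0,0,0,0,-30],[0,0,0,0,0,0,-40],[0,0,0,0,0,0,-50],[0,0,0,0,0,0,-58],[0,0,0,0,0,0,-61],[0,0,0,0,0,0,-61],[0,0,0,0,0,0,-61],[0,0,0,0,0,0,-61]],
])

```text
t: 5.65
eef_pos: [0.5212, -0.3504, 0.27]
eef_rot: [3.1, -0.51, 0.002]
force: [-1.9, 1.5, 3.0]
width: 0.162
```

```bash
python3 -c "
from h import *
go((.5215,-.351,.24,-19.55))"
```

```text
t 5.65 grasp [ 521.5 -350.6  106.5] jaw -18.7 width 14.1 F [-1.9  1.5  3. ] M [ 0.31  0.6  -0.45] q [ 0.1   0.41  0.56  1.68 -0.24  1.12  0.4 ]
  shift [   0.6    0.5 -133.5] turn [ 0.  -0.1  0.9] rows>= 2.1
```

apply_moves([
  [[60,0,0,0,0,0,1],[60,0,0,0,0,0,1],[60,0,0,0,0,0,1],[60,0,0,0,0,0,1],[60,0,0,-40,0,0,1],[60,0,0,-90,0,0,1],[60,0,0,-133,0,0,1],[60,0,0,-133,0,0,1]],
])

```text
t: 6.65
eef_pos: [0.5215, -0.3514, 0.4074]
eef_rot: [3.093, -0.536, 0.014]
force: [-0.1, -0.3, 0.3]
width: 0.689
```

```bash
python3 -c "
from h import *
f=grab('side')
cv2.imwrite('pics/s2.png',cv2.resize(f['img'][210:390,340:520],None,fx=3.3,fy=3.3,interpolation=cv2.INTER_CUBIC))
go((.5837,-.1732,.24,-19.55),(.5837,-.1732,.114,-19.55))"
```

```text
t 6.70 grasp [ 521.9 -351.1  241.2] jaw -19.7 width 59.9 F [ 0.3 -0.5 -0. ] M [-0.1   0.09  0.  ] q [ 0.07  0.3   0.59  1.53 -0.17  1.36  0.34]
  shift [  -0.9 -188.3    1.1] turn [ 0.  -0.3 -0.1] rows>= 3.0
  shift [  -1.6 -188.3  127.1] turn [ 0.  -0.3 -0.1] rows>= 3.6
```

View pics/s2.png

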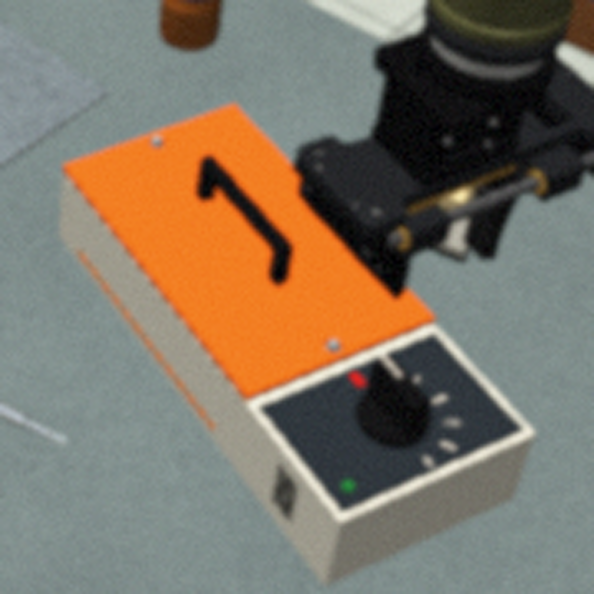

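apply_moves([
  [[60,-1,-188,0,0,0,0],[60,-1,-188,0,0,0,0],[60,-1,-188,0,0,0,0],[60,-1,-188,0,0,0,0],[60,-1,-188,60,0,0,0],[60,-2,-188,60,0,0,0]],
])

```text
t: 7.45
eef_pos: [0.5805, -0.1729, 0.3389]
eef_rot: [3.093, -0.537, -0.011]
force: [-0.2, -0.1, -0.1]
width: 0.69
```

```bash
python3 -c "
from h import *
f=grab('top')
cv2.imwrite('pics/t3.png',cv2.resize(f['img'][180:290,470:570],None,fx=5,fy=5,interpolation=cv2.INTER_CUBIC))
f=grab('side')
cv2.imwrite('pics/s3.png',cv2.resize(f['img'][210:390,340:520],None,fx=3.3,fy=3.3,interpolation=cv2.INTER_CUBIC))
go((.5837,-.1732,.114,-19.55))"
```

```text
t 7.55 grasp [ 583.  -174.3  181. ] jaw -19.7 width 60.2 F [ 0.4 -0.7  0.1] M [-0.1   0.02  0.01] q [-0.17  0.28  0.49  1.66 -0.14  1.23  0.01]
  shift [ 0.7 -1.2 67. ] turn [ 0.1 -0.2 -0.2] rows>= 1.1
```

View pics/t3.png

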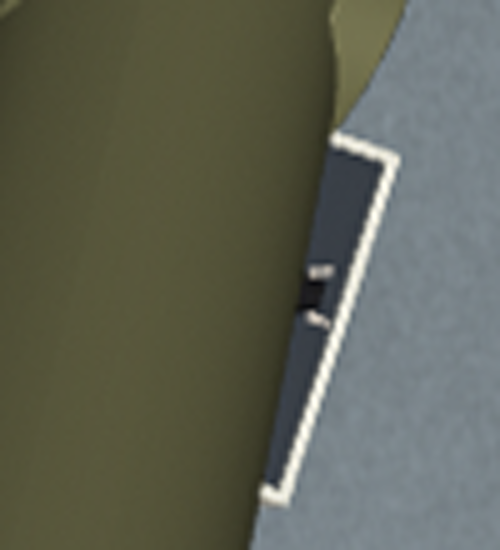

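View pics/s3.png

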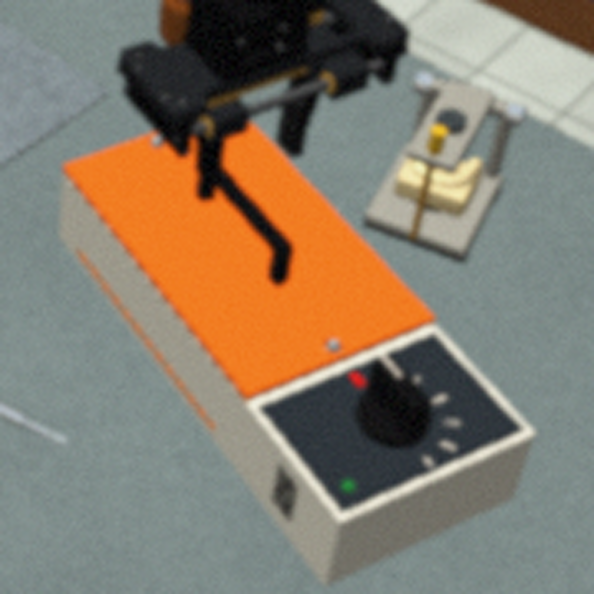

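```bash
python3 -c "
from h import *
f=grab('side')
ax=np.array([.5215,-.351])
for a in(0,30,60):
    w=np.radians(70.45-a); print(a,[np.round((proj(f,[*(ax+r*np.array([np.cos(w),np.sin(w)])),.118])-[340,210]+.5)*3.3,0) for r in(0,.024)])
"
```

```text
0 [array([401., 381.]), array([379., 356.])]
30 [array([401., 381.]), array([397., 353.])]
60 [array([401., 381.]), array([415., 357.])]
```

apply_moves([
  [[60,1,-1,40,0,0,0],[60,1,-1,67,0,0,0],[60,1,-1,67,0,0,0],[0,1,-1,67,0,0,0],[0,1,-1,67,0,0,0],[0,1,-1,67,0,0,0],[0,1,-1,67,0,0,0],[0,1,-1,67,0,0,0],[0,1,-1,67,0,0,0],[0,1,-1,67,0,0,0],[0,1,-1,67,0,0,0]],
])

```text
t: 8.98
eef_pos: [0.5846, -0.1737, 0.2789]
eef_rot: [3.094, -0.538, 0.009]
force: [-2.2, 1.1, 1.2]
width: 0.138
```

```bash
python3 -c "
from h import *
go((.5837,-.1732,.2,-19.55))"
```

```text
t 8.97 grasp [ 585.4 -174.1  115.4] jaw -19.7 width 12.0 F [-2.2  1.1  1.2] M [ 0.06  0.48 -0.02] q [-0.15  0.35  0.48  1.72 -0.18  1.11  0.04]
  shift [ -0.5  -0.1 -84.6] turn [ 0.  -0.3 -0.2] rows>= 1.4
```

apply_moves([
  [[0,0,0,-15,0,0,0],[0,0,0,-30,0,0,0],[0,0,0,-60,0,0,0],[0,0,0,-100,0,0,0],[0,0,0,-130,0,0,0],[0,0,0,-130,0,0,0]],
])

```text
t: 9.72
eef_pos: [0.5845, -0.1739, 0.4124]
eef_rot: [3.093, -0.539, 0.019]
force: [0.3, -0.3, -5.2]
width: 0.132
```

```bash
python3 -c "
from h import *
f=grab('side','s4.png')
go((.6332,.2066,.24,-1.9))"
```

```text
t 9.78 grasp [ 585.2 -174.   246.4] jaw -19.7 width 11.8 F [ 0.2  0.1 -4.1] M [-0.04  0.14  0.05] q [-0.18  0.24  0.5   1.57 -0.12  1.35 -0.01]
  shift [ -82.2 -374.4    5.8] turn [  0.1  -0.5 -17.8] rows>= 6.1
```

View pics/s4.png

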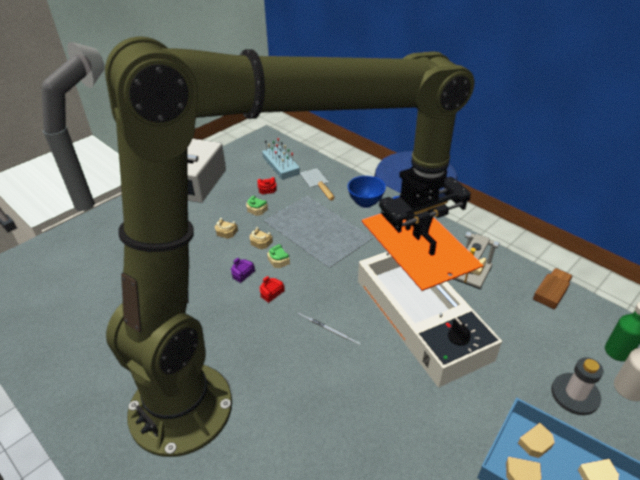

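The cover hangs level in the grip above the open chamber, and the lamps are dark. Next I carry it to the mat.

apply_moves([
  [[0,-41,-187,0,0,0,-9],[0,-82,-374,5,0,0,-18],[0,-82,-374,5,0,0,-18],[0,-82,-374,5,0,0,-18],[0,-82,-374,5,0,0,-18],[0,-82,-374,5,0,0,-18],[0,-82,-374,5,0,0,-18],[0,-82,-374,5,0,0,-18],[0,-82,-374,5,0,0,-18],[0,-82,-374,5,0,0,-18]],
])

```text
t: 11.02
eef_pos: [0.6334, 0.2039, 0.4042]
eef_rot: [3.138, -0.053, 0.012]
force: [0.1, -1.4, -3.2]
width: 0.134
```

```bash
python3 -c "
from h import *
go((.6332,.2066,.06,-1.9),(.6332,.2066,.0435,-1.9))"
```

```text
t 11.03 grasp [634.7 203.3 240.7] jaw -1.9 width 11.6 F [ 0.1 -1.4 -3.2] M [-0.11  0.11 -0.  ] q [-0.55  0.35  0.26  1.42 -0.09  1.37 -0.32]
  shift [ -1.8  -3.3 180.7] turn [ 0.2 -0.4 -0. ] rows>= 2.9
  shift [ -1.9  -3.3 197.2] turn [ 0.2 -0.4 -0. ] rows>= 3.2
```

apply_moves([
  [[0,-2,-3,50,0,0,0],[0,-2,-3,100,0,0,0],[0,-2,-3,140,0,0,0],[0,-2,-3,170,0,0,0],[0,-2,-3,180,0,0,0],[0,-2,-3,186,0,0,0],[0,-2,-3,191,0,0,0],[0,-2,-3,195,0,0,0],[0,-2,-3,196,0,0,0],[0,-2,-3,196,0,0,0]],
])

```text
t: 12.28
eef_pos: [0.6332, 0.2063, 0.2086]
eef_rot: [3.138, -0.053, 0.013]
force: [0.3, 0.2, -4.1]
width: 0.134
```

```bash
python3 -c "
from h import *
go((.6332,.2066,.0435,-1.9))"
```

```text
t 12.28 grasp [634.6 205.8  45.1] jaw -1.9 width 11.7 F [ 0.3  0.2 -4.1] M [-0.03  0.11 -0.02] q [-0.54  0.51  0.24  1.62 -0.13  1.02 -0.3 ]
  shift [-0.  -0.3  1.6] turn [ 0.2 -0.5 -0. ] rows>= 0.0
```

Still 4 N of weight in the grip, so I go about 1.5 mm lower, release and rise.

apply_moves([
  [[0,0,0,1,0,0,0],[0,0,0,2,0,0,0],[0,0,0,2,0,0,0],[40,0,0,2,0,0,0],[40,0,0,2,0,0,0],[40,0,0,2,0,0,0],[40,0,0,-40,0,0,0],[40,0,0,-100,0,0,0],[80,0,0,-160,0,0,0],[80,0,0,-195,0,0,0],[80,0,0,-195,0,0,0]],
])

```text
t: 13.65
eef_pos: [0.6324, 0.207, 0.4078]
eef_rot: [3.141, -0.053, 0.024]
force: [0.1, -0.2, -0.9]
width: 0.713
```

```bash
python3 -c "
from h import *
f=grab('side','s5.png');grab('top','t5.png')
for n in('top','side'):
    g=grab(n)
    for c,a,_ in greens(g,amin=80): print(n,c,a,plane(g,*c,.034))
go((.6332,.2066,.24,-1.9))"
```

```text
top [623.0943194 117.6602358] 933 [ 0.80254083 -0.62146773  0.034     ]
top [164.74882629 213.32629108] 426 [0.56957244 0.41074303 0.034     ]
side [255.63636364 201.88961039] 154 [0.56957484 0.40891068 0.034     ]
side [277.64593301 252.54545455] 209 [0.46018412 0.18764224 0.034     ]
side [623.09715407 335.27281649] 1019 [ 0.82412207 -0.61308882  0.034     ]
t 13.85 grasp [632.1 206.3 238. ] jaw -1.9 width 76.3 F [0.4 0.3 0. ] M [-0.06  0.07  0.06] q [-0.56  0.35  0.26  1.43 -0.09  1.37 -0.33]
  shift [ 2.   0.3 -2. ] turn [ 0.2 -0.3 -0. ] rows>= 0.0
```

View pics/s5.png

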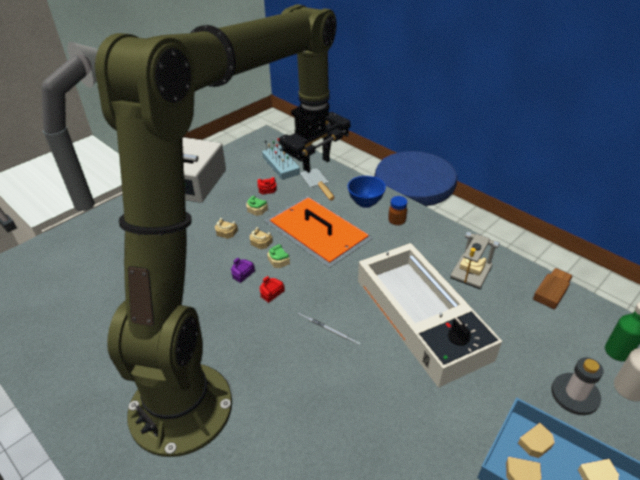

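View pics/t5.png

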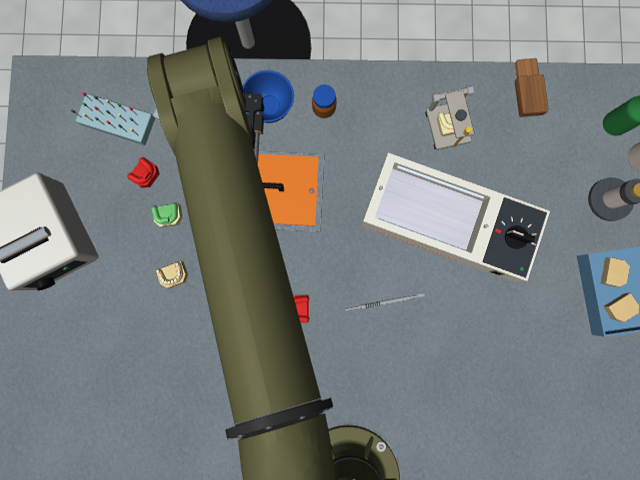

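The side view shows the cover flat on the mat with its handle up, the lamps dark and both green casts unmoved. I'll get the cast orientations from the clean first picture.

```bash
cat >> h.py <<'E'
def castpose(f,img,c,save=None):
    hsv=cv2.cvtColor(img,cv2.COLOR_BGR2HSV)
    g=cv2.inRange(hsv,(45,80,60),(80,255,255)); b=cv2.inRange(hsv,(15,40,90),(45,255,255))
    m=cv2.morphologyEx(g|b,cv2.MORPH_CLOSE,np.ones((3,3)))
    n,l,s,cc=cv2.connectedComponentsWithStats(m); i=l[int(c[1]),int(c[0])]
    cs,_=cv2.findContours((l==i).astype(np.uint8),cv2.RETR_EXTERNAL,cv2.CHAIN_APPROX_NONE)
    W=np.array([plane(f,*p[0],.024)[:2] for p in max(cs,key=len)],np.float32)
    r=cv2.minAreaRect(W*1000); gy=np.argwhere((g>0)&(l==i))[:,::-1].mean(0)
    print('rect',r,'green centroid z.034',plane(f,*gy,.034),'area',s[i][4])
E
python3 - <<'E'
from h import *
f=grab('top');img=cv2.imread('pics/top0.png')
for c in[(160,218),(264,268)]:
    for du,dv in [(0,0)]:
        castpose(f,img,c)
s=img
cv2.imwrite('pics/c4.png',cv2.resize(s[195:235,145:190],None,fx=13,fy=13,interpolation=cv2.INTER_CUBIC))
cv2.imwrite('pics/c5.png',cv2.resize(s[243:283,243:288],None,fx=13,fy=13,interpolation=cv2.INTER_CUBIC))
E
```

```text
rect ((567.7086791992188, 410.5780334472656), (51.232643127441406, 61.78512191772461), 12.1845064163208) green centroid z.034 [0.56957244 0.41074303 0.034     ] area 552
rect ((459.22607421875, 190.28001403808594), (59.79213333129883, 45.35535430908203), 75.13241577148438) green centroid z.034 [0.46082423 0.18989177 0.034     ] area 519
```

View pics/c4.png

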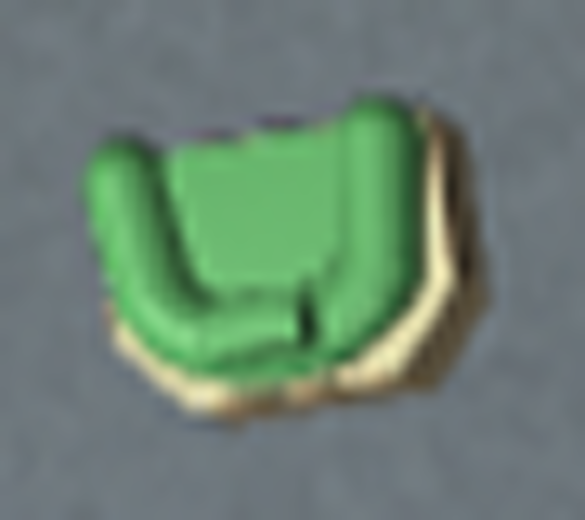

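View pics/c5.png

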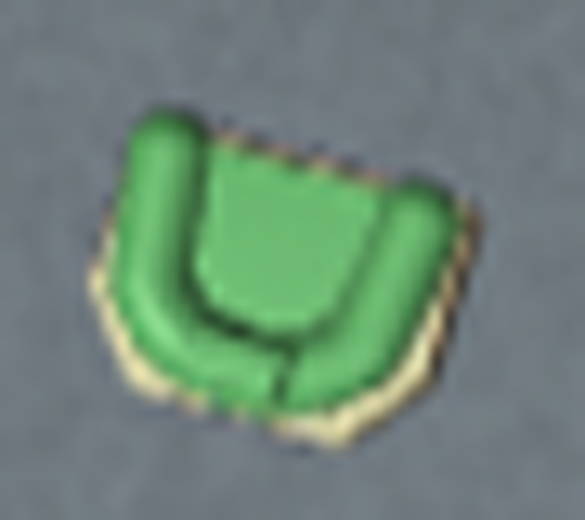

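Both crops show a cream base with a green tray and stub: cast 1 at (165,214) with x-axis yaw about 10°, cast 2 at (264,263) with yaw about -15°. I'll pick up cast 2 first.

```bash
python3 -c "
from h import *
go((.459,.189,.16,-15),(.459,.189,.021,-15))"
```

```text
t 13.90 grasp [632.1 206.2 237.9] jaw -1.9 width 77.6 F [0.1 0.3 0.5] M [-0.09  0.06  0.03] q [-0.56  0.35  0.26  1.43 -0.09  1.37 -0.33]
  shift [-172.    23.4   77.1] turn [ 0.2 -0.3 13.1] rows>= 3.0
  shift [-172.7   22.8  216.1] turn [ 0.2 -0.3 13.1] rows>= 4.4
```

apply_moves([
  [[80,-172,23,77,0,0,13],[80,-172,23,77,0,0,13],[80,-172,23,77,0,0,13],[80,-172,23,77,0,0,13],[80,-172,23,77,0,0,13]],
])

```text
t: 14.52
eef_pos: [0.459, 0.1895, 0.3234]
eef_rot: [3.111, -0.407, 0.009]
force: [0.6, -0.2, -0.0]
width: 0.918
```

```bash
python3 -c "
from h import *
f=grab('side')
for c,a,_ in greens(f,amin=80): print(c,a,plane(f,*c,.034))
cv2.imwrite('pics/s6.png',cv2.resize(f['img'][150:310,180:380],None,fx=3.5,fy=3.5,interpolation=cv2.INTER_CUBIC))
go((.459,.189,.06,-15),(.459,.189,.021,-15))"
```

```text
[277.67475728 252.48543689] 206 [0.4604048  0.18776633 0.034     ]
[623.79352581 336.64304462] 1143 [ 0.82117552 -0.61585706  0.034     ]
t 14.57 grasp [461.3 189.  160.8] jaw -14.9 width 80.1 F [-0.2  0.2  0.3] M [-0.06  0.05 -0.05] q [-0.69  0.05  0.25  1.94 -0.01  1.15 -0.7 ]
  shift [ -1.7   0.7 100.8] turn [ 0.1 -0.5  0.1] rows>= 1.6
  shift [ -2.    0.6 139.8] turn [ 0.1 -0.5  0.1] rows>= 2.2
```

View pics/s6.png

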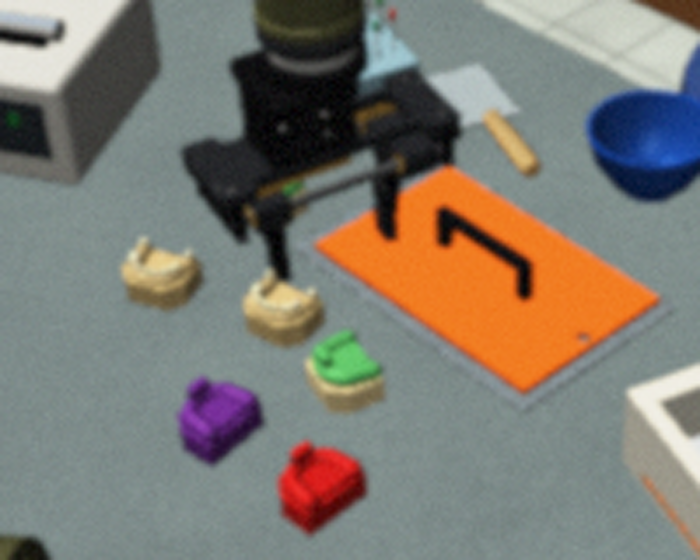

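apply_moves([
  [[80,-2,1,60,0,0,0],[80,-2,1,100,0,0,0],[80,-2,1,125,0,0,0],[80,-2,1,139,0,0,0],[80,-2,1,139,0,0,0],[0,-2,1,139,0,0,0],[0,-2,1,139,0,0,0],[0,-2,1,139,0,0,0],[0,-2,1,139,0,0,0],[0,-2,1,139,0,0,0],[0,-2,1,139,0,0,0]],
])

```text
t: 15.95
eef_pos: [0.4587, 0.1888, 0.1856]
eef_rot: [3.112, -0.408, 0.011]
force: [-2.4, -1.1, 5.5]
width: 0.527
```

```bash
python3 -c "
from h import *
f=grab('side')
cv2.imwrite('pics/s7.png',cv2.resize(f['img'][150:310,180:380],None,fx=3.5,fy=3.5,interpolation=cv2.INTER_CUBIC))
go((.459,.189,.021,-15))"
```

```text
t 16.00 grasp [459.8 188.3  22.1] jaw -14.9 width 45.3 F [-3.1 -0.2  5.9] M [-0.    0.87  0.04] q [-0.67  0.23  0.25  2.06 -0.07  0.86 -0.65]
  shift [ 0.2 -0.2  1.1] turn [ 0.1 -0.4  0.1] rows>= 0.0
```

View pics/s7.png

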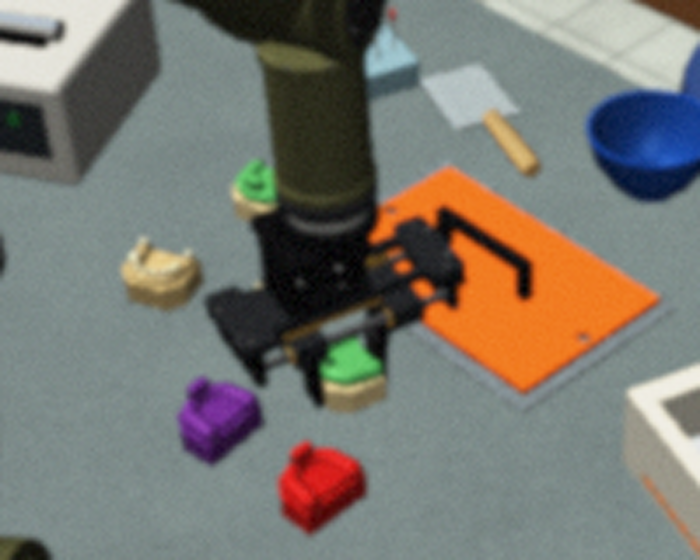

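The cast is held at 45 mm, which matches its 46 mm width. Next I lift and carry it.

apply_moves([
  [[0,0,0,-20,0,0,0],[0,0,0,-60,0,0,0],[0,0,0,-110,0,0,0],[0,0,0,-160,0,0,0],[0,0,0,-160,0,0,0]],
])

```text
t: 16.62
eef_pos: [0.4591, 0.1897, 0.3494]
eef_rot: [-3.112, 0.408, -0.022]
force: [-0.2, 0.0, -2.2]
width: 0.529
```

```bash
python3 -c "
from h import *
go((.5673,-.2211,.18,-19.55))"
```

```text
t 16.62 grasp [461.5 189.8 186. ] jaw -15.0 width 46.0 F [-0.2  0.  -2.2] M [-0.09  0.07  0.05] q [-0.7   0.02  0.26  1.91  0.    1.2  -0.7 ]
  shift [210.4 369.1   7.3] turn [-0.3 -0.8  4.6] rows>= 6.8
```

apply_moves([
  [[0,70,123,0,0,0,2],[0,210,369,5,0,0,5],[0,210,369,5,0,0,5],[0,210,369,5,0,0,5],[0,210,369,5,0,0,5],[0,210,369,5,0,0,5],[0,210,369,5,0,0,5],[0,210,369,5,0,0,5],[0,210,369,5,0,0,5],[0,210,369,5,0,0,5]],
])

```text
t: 17.88
eef_pos: [0.567, -0.2192, 0.3448]
eef_rot: [-3.091, 0.54, -0.02]
force: [0.0, 1.2, -2.3]
width: 0.524
```

```bash
python3 -c "
from h import *
f=grab('side','s8.png')
go((.5673,-.2211,.1,-19.55),(.5673,-.2211,.0425,-19.55))"
```

```text
t 17.93 grasp [ 569.3 -219.   181.7] jaw -19.8 width 45.7 F [-0.  -0.2 -2.4] M [-0.09  0.18 -0.04] q [-0.19  0.3   0.63  1.67 -0.19  1.23  0.13]
  shift [-0.1  2.2 81.7] turn [-0.3 -0.7 -0.3] rows>= 1.3
  shift [ -0.8   2.5 139.2] turn [-0.3 -0.7 -0.3] rows>= 2.2
```

View pics/s8.png

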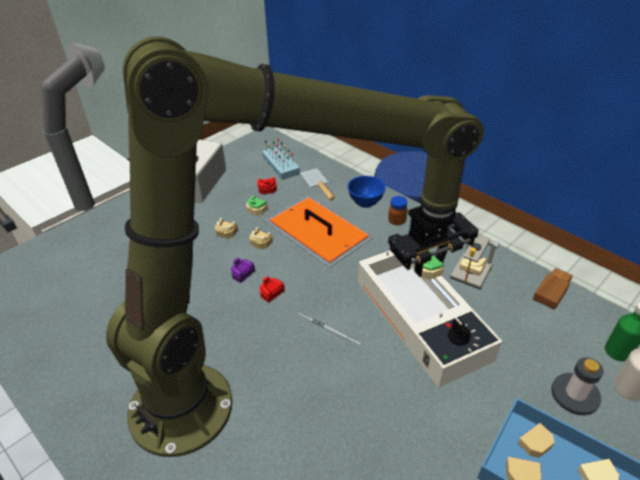

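apply_moves([
  [[0,0,2,40,0,-0.7,0],[0,0,2,80,0,-0.7,0],[0,-1,2,105,0,-0.7,0],[0,-1,2,122,0,-0.7,0],[0,-1,2,130,0,-0.7,0],[0,-1,2,134,0,-0.7,0],[0,-1,2,137,0,-0.7,0],[0,-1,2,138,0,-0.7,0],[0,-1,2,138,0,-0.7,0]],
])

```text
t: 19.05
eef_pos: [0.5674, -0.2206, 0.2076]
eef_rot: [-3.089, 0.539, -0.003]
force: [-0.1, 0.2, -2.0]
width: 0.522
```

```bash
python3 -c "
from h import *
go((.5673,-.2211,.0425,-19.55))"
```

```text
t 19.05 grasp [ 567.9 -219.7   44.1] jaw -19.8 width 45.4 F [-0.1  0.2 -2. ] M [-0.11  0.12  0.05] q [-0.14  0.45  0.58  1.78 -0.3   1.    0.21]
  shift [0.  0.5 1.6] turn [-0.4 -0.  -0.3] rows>= 0.0
```

Lower 2 mm, then open to 62 mm and rise.

apply_moves([
  [[0,0,0,1,0,0,0],[0,0,0,2,0,0,0],[0,0,0,2.5,0,0,0],[62,0,0,2,0,0,0],[62,0,0,2,0,0,0],[62,0,0,2,0,0,0],[62,0,0,-20,0,0,0],[62,0,0,-60,0,0,0],[62,0,0,-120,0,0,0],[80,0,0,-180,0,0,0],[80,0,0,-180,0,0,0]],
])

```text
t: 20.42
eef_pos: [0.568, -0.2229, 0.3934]
eef_rot: [-3.089, 0.54, -0.019]
force: [-0.6, 0.1, -0.8]
width: 0.857
```

```bash
python3 -c "
from h import *
f=grab('side')
cv2.imwrite('pics/s9.png',cv2.resize(f['img'][150:390,180:520],None,fx=2.2,fy=2.2,interpolation=cv2.INTER_CUBIC))
for c,a,_ in greens(f,amin=80): print(c,a,plane(f,*c,.034),plane(f,*c,.054))
g=grab('top')
for c,a,_ in greens(g,amin=80): print('top',c,a,plane(g,*c,.034))
go((.52,.1,.24,0),(.568,.41,.16,9.5))"
```

```text
[255.46103896 201.96103896] 154 [0.56896379 0.40902799 0.034     ] [0.55302235 0.38745886 0.054     ]
[421.859375 302.421875] 256 [ 0.58408866 -0.21112651  0.034     ] [ 0.5678435  -0.22024253  0.054     ]
[623.77252843 336.62992126] 1143 [ 0.82118077 -0.61580659  0.034     ] [ 0.80017465 -0.61679637  0.054     ]
top [625.32843792 115.09078772] 749 [ 0.80865684 -0.62689003  0.034     ]
top [164.74882629 213.32629108] 426 [0.56957244 0.41074303 0.034     ]
top [447.21751412 214.63559322] 354 [ 0.57427564 -0.21676192  0.034     ]
t 20.52 grasp [ 567.5 -220.8  224.4] jaw -19.8 width 77.5 F [ 0.1 -0.5 -0.1] M [-0.09  0.08  0.04] q [-0.2   0.27  0.64  1.61 -0.17  1.32  0.12]
  shift [-153.1 -286.9  -14. ] turn [ -0.4  -0.2 -19.8] rows>= 5.2
  shift [-213.1 -594.3   68. ] turn [ -0.3  -0.2 -29.3] rows>= 10.2
```

View pics/s9.png

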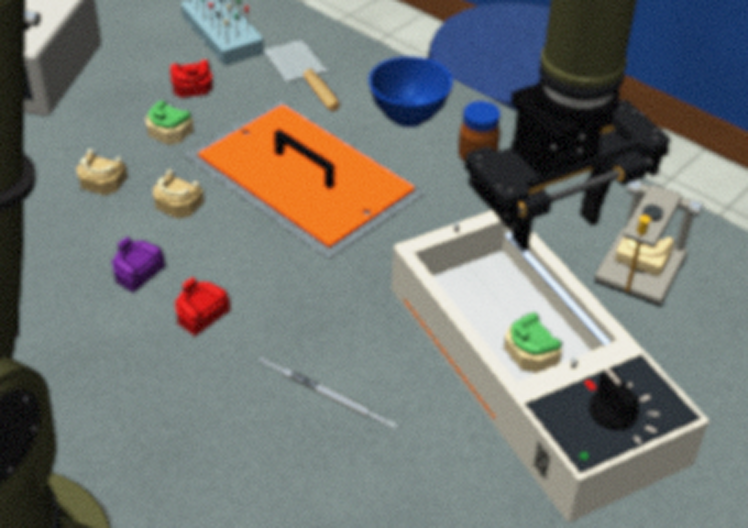

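The first cast stands upright in the chamber at crop (533,343), measured at (0.568,-0.220), and clear of the walls. Cast 1 is unmoved at (0.569,0.410), so I go for it next.

apply_moves([
  [[80,-50,-140,0,0,0,-10],[80,-120,-300,0,0,0,-20],[80,-120,-300,0,0,0,-20],[80,-120,-300,0,0,0,-20],[80,-120,-300,0,0,0,-20],[80,-213,-594,40,0,0,-29],[80,-213,-594,68,0,0,-29],[80,-213,-594,68,0,0,-29],[80,-213,-594,68,0,0,-29],[80,-213,-594,68,0,0,-29],[80,-213,-594,68,0,0,-29],[80,-213,-594,68,0,0,-29]],
])

```text
t: 22.02
eef_pos: [0.5672, 0.4102, 0.3207]
eef_rot: [-3.129, -0.254, -0.001]
force: [0.6, -0.9, 1.4]
width: 0.923
```

```bash
python3 -c "
from h import *
f=grab('side')
for c,a,_ in greens(f,amin=60): print(c,a,plane(f,*c,.034))
cv2.imwrite('pics/s10.png',cv2.resize(f['img'][150:310,180:380],None,fx=3.5,fy=3.5,interpolation=cv2.INTER_CUBIC))
go((.568,.41,.06,9.5),(.568,.41,.021,9.5))"
```

```text
[255.55263158 201.84210526] 152 [0.56955533 0.40928507 0.034     ]
[421.79457364 302.37596899] 258 [ 0.58410237 -0.21091779  0.034     ]
[622.82967607 334.40543365] 957 [ 0.82627283 -0.61162131  0.034     ]
t 22.07 grasp [568.6 408.8 158.4] jaw 9.1 width 80.0 F [-0.6 -0.2 -0.2] M [-0.11  0.02  0.03] q [-0.83  0.47  0.23  1.43 -0.11  1.25 -0.43]
  shift [-0.3 -1.5 98.4] turn [-0.1 -0.2 -0.4] rows>= 1.6
  shift [ -0.4  -1.4 137.4] turn [-0.1 -0.2 -0.4] rows>= 2.2
```

View pics/s10.png

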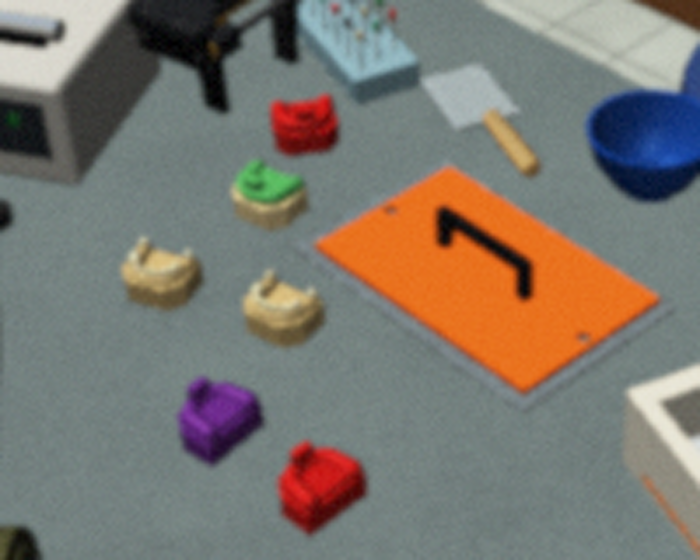

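apply_moves([
  [[80,0,-1,50,0,0,0],[80,0,-1,95,0,0,0],[80,0,-1,120,0,0,0],[80,0,-1,136,0,0,0],[80,0,-1,137,0,0,0],[0,0,-1,137,0,0,0],[0,0,-1,137,0,0,0],[0,0,-1,137,0,0,0],[0,0,-1,137,0,0,0],[0,0,-1,137,0,0,0],[0,0,-1,137,0,0,0]],
])

```text
t: 23.45
eef_pos: [0.5684, 0.4098, 0.1852]
eef_rot: [-3.129, -0.25, -0.004]
force: [-1.2, 0.2, 2.6]
width: 0.522
```

```bash
python3 -c "
from h import *
f=grab('side')
cv2.imwrite('pics/s11.png',cv2.resize(f['img'][150:310,180:380],None,fx=3.5,fy=3.5,interpolation=cv2.INTER_CUBIC))
go((.568,.41,.021,9.5))"
```

```text
t 23.50 grasp [568.8 410.3  21.7] jaw 9.2 width 45.8 F [-0. -0.  3.] M [-0.19  0.27  0.04] q [-0.82  0.6   0.21  1.53 -0.14  1.02 -0.41]
  shift [-0.4 -0.2  0.7] turn [-0.1 -0.2 -0.3] rows>= 0.0
```

View pics/s11.png

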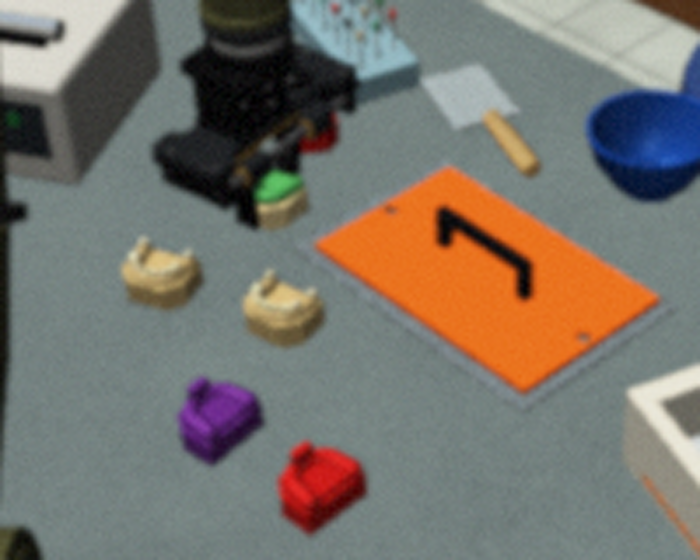

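The cast is held at 45.8 mm. Lift and carry.

apply_moves([
  [[0,0,0,-20,0,0,0],[0,0,0,-60,0,0,0],[0,0,0,-110,0,0,0],[0,0,0,-165,0,0,0],[0,0,0,-165,0,0,0]],
])

```text
t: 24.12
eef_pos: [0.5694, 0.4098, 0.358]
eef_rot: [-3.122, -0.249, -0.02]
force: [1.6, -0.1, -2.4]
width: 0.527
```

```bash
python3 -c "
from h import *
go((.6007,-.1269,.19,-19.55))"
```

```text
t 24.12 grasp [571.4 411.5 194.5] jaw 9.1 width 45.8 F [ 1.6 -0.1 -2.4] M [-0.09  0.04 -0.01] q [-0.83  0.45  0.23  1.39 -0.11  1.3  -0.43]
  shift [-54.3 534.9  -0.7] turn [-0.7 -0.6 28.7] rows>= 8.6
```

apply_moves([
  [[0,-8,60,0,0,0,3],[0,-54,535,0,-0.7,-0.6,29],[0,-54,535,0,-0.7,-0.6,29],[0,-54,535,0,-0.7,-0.6,29],[0,-54,535,0,-0.7,-0.6,29],[0,-54,535,0,-0.7,-0.6,29],[0,-54,535,0,-0.7,-0.6,29],[0,-54,535,0,-0.7,-0.6,29],[0,-54,535,0,-0.7,-0.6,29],[0,-54,535,0,-0.7,-0.6,29],[0,-54,535,0,-0.7,-0.6,29],[0,-54,535,0,-0.7,-0.6,29]],
])

```text
t: 25.62
eef_pos: [0.6012, -0.125, 0.3524]
eef_rot: [-3.095, 0.538, 0.0]
force: [-0.4, -0.7, -1.8]
width: 0.524
```

```bash
python3 -c "
from h import *
f=grab('side')
for c,a,_ in greens(f,amin=60): print(c,a)
go((.6007,-.1269,.0425,-19.55))"
```

```text
[408.12565445 234.87958115] 191
[421.8671875  302.40234375] 256
[623.65170557 336.36894075] 1114
t 25.68 grasp [ 601.2 -125.1  189. ] jaw -19.7 width 46.3 F [ 0.3 -0.3 -1.7] M [-0.06  0.05 -0.02] q [-0.3   0.3   0.56  1.63 -0.17  1.26 -0.05]
  shift [1.000e-01 1.800e+00 1.465e+02] turn [-0.  -0.  -0.2] rows>= 2.3
```

apply_moves([
  [[0,0,2,40,0,0,0],[0,0,2,85,0,0,0],[0,0,2,112,0,0,0],[0,0,2,130,0,0,0],[0,0,2,138,0,0,0],[0,0,2,143,0,0,0],[0,0,2,146,0,0,0],[0,0,2,147,0,0,0],[0,0,2,148,0,0,0],[0,0,2,148,0,0,0]],
])

```text
t: 26.92
eef_pos: [0.6008, -0.1271, 0.2052]
eef_rot: [-3.095, 0.538, -0.002]
force: [-1.3, -0.2, 1.9]
width: 0.525
```

```bash
python3 -c "
from h import *
go((.6007,-.1269,.0425,-19.55))"
```

```text
t 26.93 grasp [ 600.9 -127.1   41.7] jaw -19.7 width 45.7 F [-1.3 -0.2  1.9] M [-0.04  0.23 -0.04] q [-0.26  0.45  0.52  1.77 -0.26  0.99  0.02]
  shift [-0.1 -0.1 -0.8] turn [-0.  -0.1 -0.2] rows>= 0.0
```

It touches the floor (41.7 mm = 21.7 + 20). Release and rise.

apply_moves([
  [[62,0,0,0,0,0,0],[62,0,0,0,0,0,0],[62,0,0,0,0,0,0],[62,0,0,-20,0,0,0],[62,0,0,-60,0,0,0],[60,0,0,-120,0,0,0],[60,0,0,-180,0,0,0],[60,0,0,-200,0,0,0],[60,0,0,-200,0,0,0]],
])

```text
t: 28.05
eef_pos: [0.6007, -0.1275, 0.4075]
eef_rot: [-3.094, 0.538, -0.008]
force: [1.4, -0.1, -0.6]
width: 0.693
```

```bash
python3 -c "
from h import *
f=grab('side')
cv2.imwrite('pics/s12.png',cv2.resize(f['img'][150:390,180:520],None,fx=2.2,fy=2.2,interpolation=cv2.INTER_CUBIC))
for c,a,_ in greens(f,amin=80): print(c,a,plane(f,*c,.034),plane(f,*c,.054))
g=grab('top','t12.png')
go((.632,.2066,.2,-1.9),(.632,.2066,.0445,-1.9))"
```

```text
[400.39285714 277.20535714] 224 [ 0.61747525 -0.11754376  0.034     ] [ 0.60055967 -0.12853898  0.054     ]
[421.77992278 302.4015444 ] 259 [ 0.58400756 -0.21094243  0.034     ] [ 0.56776403 -0.22006215  0.054     ]
[623.66875    336.35982143] 1120 [ 0.82181406 -0.6153181   0.034     ] [ 0.80079522 -0.61631769  0.054     ]
t 28.15 grasp [ 599.9 -126.7  240.3] jaw -19.7 width 59.9 F [ 0.4 -0.1 -0.9] M [-0.05  0.05  0.  ] q [-0.31  0.27  0.58  1.57 -0.15  1.35 -0.06]
  shift [ -82.4 -324.7   40.4] turn [ -0.    0.1 -17.8] rows>= 5.4
  shift [ -82.1 -324.6  195.9] turn [ -0.    0.1 -17.8] rows>= 6.2
```

View pics/s12.png

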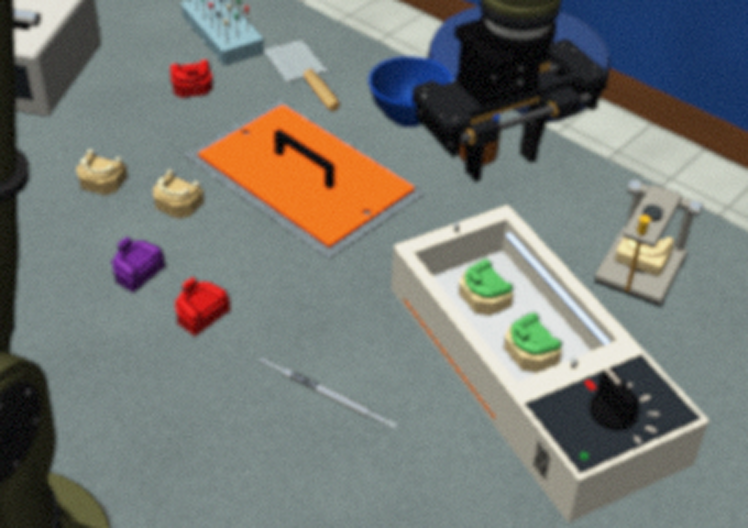

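View pics/t12.png

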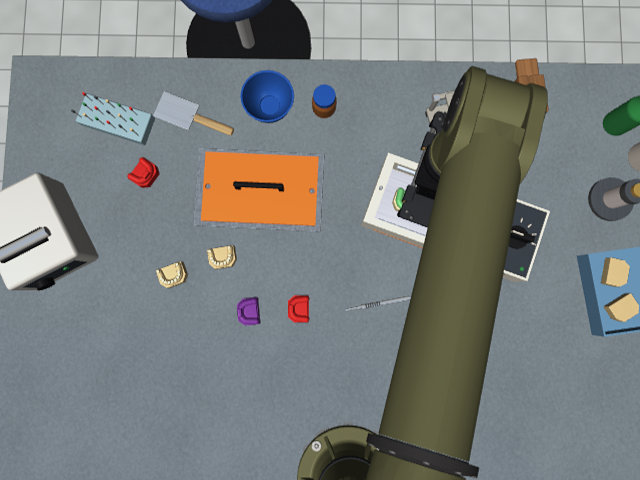

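Both casts stand upright in the chamber and there is no green cast left on the bench. The lamps are dark and the red, purple and bare pieces are where they were. Next I check the cover on the mat and the pins before regrasping.

```bash
python3 - <<'E'
from h import *
f=grab('top');im=cv2.imread('pics/t12.png')
h=cv2.cvtColor(im,cv2.COLOR_BGR2HSV);m=cv2.inRange(h,(5,150,120),(20,255,255));m[:,:180]=0;m[:,340:]=0;m[:130]=0;m[250:]=0
cs,_=cv2.findContours(m,cv2.RETR_EXTERNAL,cv2.CHAIN_APPROX_NONE)
W=np.array([plane(f,*p[0],.009)[:2] for p in max(cs,key=len)],np.float32)*1000
print(cv2.minAreaRect(W))
t0=cv2.imread('pics/t5.png');
cv2.imwrite('pics/pins.png',cv2.resize(t0[140:280,355:555],None,fx=4,fy=4,interpolation=cv2.INTER_CUBIC))
cv2.imwrite('pics/holes.png',cv2.resize(im[140:240,190:330],None,fx=5,fy=5,interpolation=cv2.INTER_CUBIC))
E
```

```text
((634.478515625, 204.75852966308594), (259.40191650390625, 159.49525451660156), 88.1346664428711)
```

View pics/pins.png

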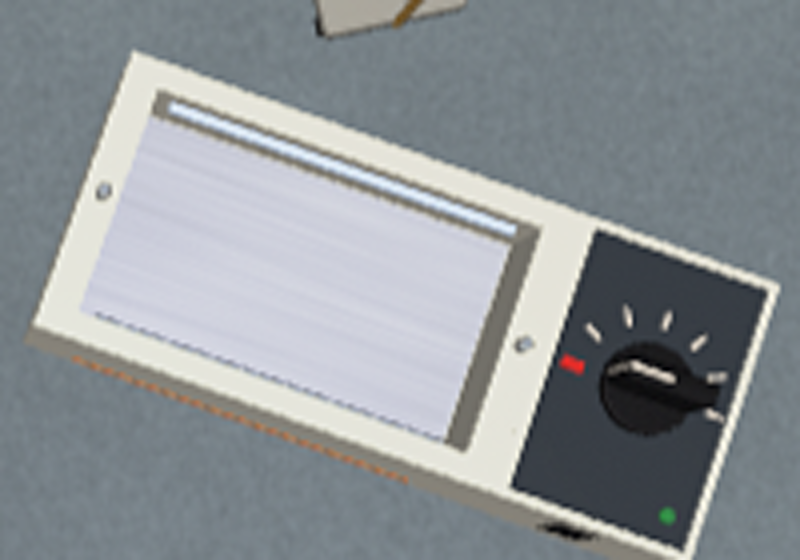

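View pics/holes.png

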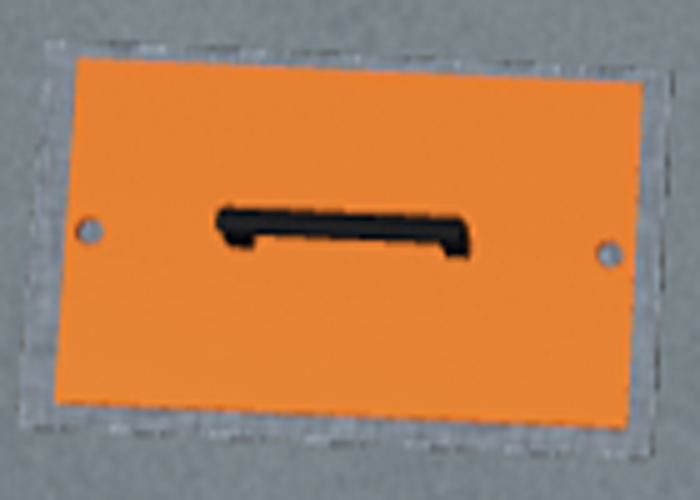

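The cover sits at (0.6345,0.205), yaw -1.9°, as released, and the pointer is at red. Regrasp at the same tool pose.

```bash
python3 -c "
from h import *
go((.6346,.2058,.16,-1.9))"
```

```text
t 28.20 grasp [ 599.6 -126.7  239.6] jaw -19.7 width 59.8 F [-1.   0.  -0.1] M [-0.04  0.07 -0.01] q [-0.31  0.27  0.58  1.57 -0.15  1.35 -0.06]
  shift [ -79.4 -324.8   79.7] turn [ -0.    0.1 -17.8] rows>= 5.5
```

apply_moves([
  [[60,-79,-325,0,0,0,-18],[60,-79,-325,0,0,0,-18],[60,-79,-325,0,0,0,-18],[60,-79,-325,0,0,0,-18],[60,-79,-325,0,0,0,-18],[60,-79,-325,0,0,0,-18],[60,-79,-325,80,0,0,-18],[60,-79,-325,80,0,0,-18],[60,-79,-325,80,0,0,-18]],
])

```text
t: 29.32
eef_pos: [0.6347, 0.2046, 0.3213]
eef_rot: [3.139, -0.05, -0.01]
force: [0.2, -0.3, 0.3]
width: 0.692
```

```bash
python3 -c "
from h import *
go((.6346,.2058,.0445,-1.9))"
```

```text
t 29.32 grasp [633.7 204.3 157.8] jaw -1.8 width 60.2 F [ 0.2 -0.3  0.3] M [-0.06  0.02 -0.03] q [-0.63  0.42  0.36  1.52 -0.15  1.24 -0.27]
  shift [  0.6  -1.4 113.3] turn [0.1 0.4 0.1] rows>= 1.8
```

apply_moves([
  [[60,0.5,-1.5,50,0,0.3,0],[60,0.5,-1.5,90,0,0.3,0],[60,0.5,-1.5,113,0,0.3,0],[60,0.5,-1.5,113,0,0.3,0],[0,0.5,-1.5,113,0,0.3,0],[0,0.5,-1.5,113,0,0.3,0],[0,0.5,-1.5,113,0,0.3,0],[0,0.5,-1.5,113,0,0.3,0],[0,0.5,-1.5,113,0,0.3,0],[0,0.5,-1.5,113,0,0.3,0],[0,0.5,-1.5,113,0,0.3,0]],
])

```text
t: 30.7
eef_pos: [0.6346, 0.2059, 0.2083]
eef_rot: [3.139, -0.05, -0.002]
force: [1.5, 0.3, -0.5]
width: 0.137
```

```bash
python3 -c "
from h import *
go((.6346,.2058,.0445,-1.9))"
```

```text
t 30.70 grasp [634.5 205.6  44.8] jaw -1.8 width 11.9 F [ 1.5  0.3 -0.5] M [-0.12 -0.08  0.04] q [-0.61  0.52  0.34  1.62 -0.19  1.04 -0.25]
  shift [-0.   0.1  0.3] turn [0.1 0.1 0.1] rows>= 0.0
```

apply_moves([
  [[0,0,0,-20,0,0,0],[0,0,0,-60,0,0,0],[0,0,0,-120,0,0,0],[0,0,0,-180,0,0,0],[0,0,0,-180,0,0,0]],
])

```text
t: 31.32
eef_pos: [0.6361, 0.206, 0.3961]
eef_rot: [-3.138, 0.05, -0.016]
force: [-0.0, -0.0, -4.4]
width: 0.14
```

```bash
python3 -c "
from h import *
go((.5854,-.1741,.2,-19.6))"
```

```text
t 31.32 grasp [637.8 206.4 232.6] jaw -1.8 width 12.1 F [-0.  -0.  -4.4] M [-0.09  0.03 -0.05] q [-0.64  0.37  0.38  1.43 -0.14  1.36 -0.29]
  shift [-38.9 381.6  31.1] turn [-0.3 -0.6 17.8] rows>= 6.2
```

apply_moves([
  [[0,-39,381,10,0,0,18],[0,-39,381,10,0,0,18],[0,-39,381,10,0,0,18],[0,-39,381,10,0,0,18],[0,-39,381,10,0,0,18],[0,-39,381,10,0,0,18],[0,-39,381,30,0,-0.5,18],[0,-39,381,50,0,-0.5,18],[0,-39,381,60,0,-0.5,18],[0,-39,381,60,0,-0.5,18]],
])

```text
t: 32.58
eef_pos: [0.5857, -0.1712, 0.333]
eef_rot: [-3.091, 0.535, 0.003]
force: [0.5, -0.5, -4.1]
width: 0.133
```

```bash
python3 -c "
from h import *
go((.5854,-.1741,.135,-19.7))
f=grab('side');cv2.imwrite('pics/s13.png',cv2.resize(f['img'][180:390,320:520],None,fx=2.8,fy=2.8,interpolation=cv2.INTER_CUBIC))
"
```

```text
t 32.58 grasp [ 585.6 -170.3  169.5] jaw -19.7 width 11.5 F [ 0.5 -0.5 -4.1] M [-0.14  0.06 -0.01] q [-0.25  0.31  0.6   1.67 -0.19  1.22  0.05]
  shift [ 0.7  3.  34.5] turn [-0.3  0.2  0. ] rows>= 0.6
```

View pics/s13.png

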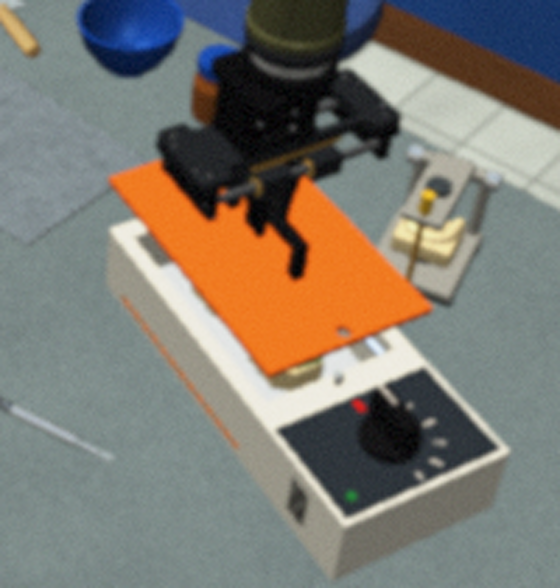

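Cover held above the pins, selector still off. I settle at 135 mm to fine-align.

apply_moves([
  [[0,0.7,3,20,-0.3,0,0],[0,0.7,3,34,-0.3,0,0],[0,0.7,3,34,-0.3,0,0],[0,0.7,3,34,-0.3,0,0]],
])

```text
t: 33.12
eef_pos: [0.5858, -0.1748, 0.3002]
eef_rot: [3.095, -0.537, -0.001]
force: [-0.2, 0.2, -3.4]
width: 0.134
```

```bash
python3 -c "
from h import *
go((.5854,-.1741,.135,-19.7),(.5854,-.1741,.1148,-19.7))
f=grab('side');cv2.imwrite('pics/s14.png',cv2.resize(f['img'][230:370,340:500],None,fx=4,fy=4,interpolation=cv2.INTER_CUBIC))
"
```

```text
t 33.12 grasp [ 585.7 -174.8  136.7] jaw -19.7 width 11.7 F [-0.2  0.2 -3.4] M [-0.1   0.09 -0.  ] q [-0.24  0.35  0.59  1.7  -0.21  1.16  0.06]
  shift [-0.6 -0.5  1.7] turn [0. 0. 0.] rows>= 0.0
  shift [-0.6 -0.5 21.9] turn [0. 0. 0.] rows>= 0.4
```

View pics/s14.png

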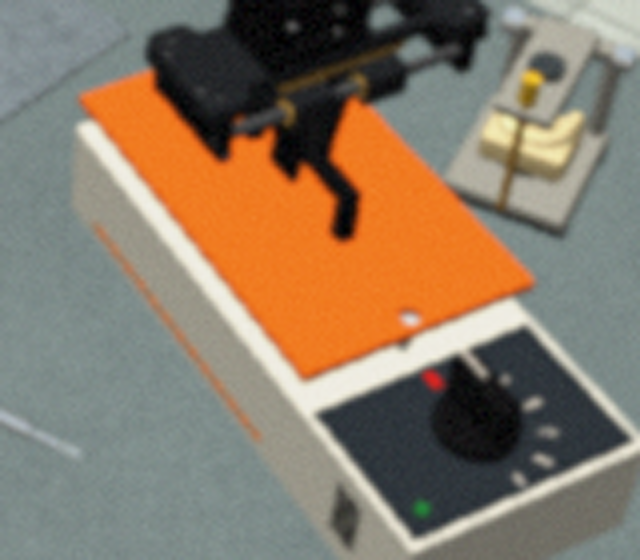

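Aligned, with the hole above the pin. Lower gently.

apply_moves([
  [[0,-0.5,-0.5,4,0,0,0],[0,-0.5,-0.5,8,0,0,0],[0,-0.5,-0.5,12,0,0,0],[0,-0.5,-0.5,15,0,0,0],[0,-0.5,-0.5,18,0,0,0],[0,-0.5,-0.5,20,0,0,0],[0,-0.5,-0.5,21.5,0,0,0],[0,-0.5,-0.5,22,0,0,0],[0,-0.5,-0.5,22,0,0,0]],
])

```text
t: 34.3
eef_pos: [0.5856, -0.1743, 0.2793]
eef_rot: [3.095, -0.537, 0.0]
force: [-3.0, 2.0, 3.3]
width: 0.135
```

```bash
python3 -c "
from h import *
go((.5854,-.1741,.1148,-19.7))
f=grab('side');cv2.imwrite('pics/s15.png',cv2.resize(f['img'][230:370,340:500],None,fx=4,fy=4,interpolation=cv2.INTER_CUBIC))
"
```

```text
t 34.30 grasp [ 585.6 -174.3  115.8] jaw -19.7 width 11.7 F [-3.   2.   3.3] M [ 0.11  0.76 -0.03] q [-0.23  0.37  0.58  1.72 -0.22  1.12  0.07]
  shift [-0.2 -0.1  1. ] turn [ 0. -0.  0.] rows>= 0.0
```

View pics/s15.png

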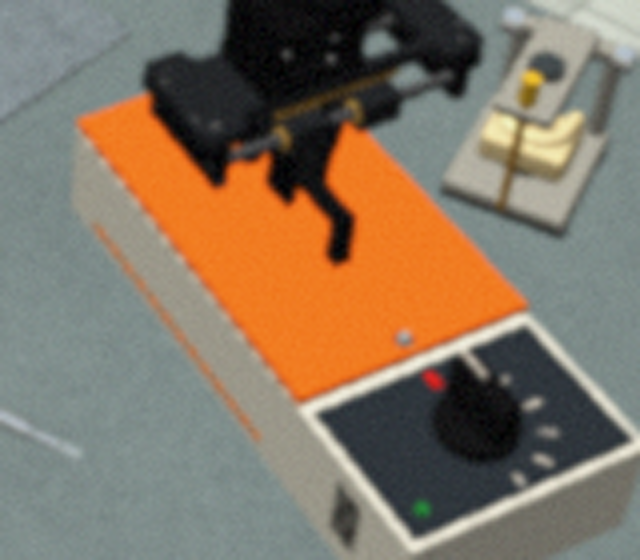

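Seated, with the pin through its hole and no gap along the rim. Release and rise.

apply_moves([
  [[40,0,0,0,0,0,0],[40,0,0,0,0,0,0],[40,0,0,0,0,0,0],[40,0,0,-30,0,0,0],[60,0,0,-80,0,0,0],[60,0,0,-125,0,0,0],[60,0,0,-125,0,0,0]],
])

```text
t: 35.22
eef_pos: [0.5865, -0.1751, 0.4087]
eef_rot: [3.095, -0.537, 0.013]
force: [-0.9, 0.7, 0.2]
width: 0.666
```

```bash
python3 -c "
from h import *
go((.5215,-.351,.24,-19.6))
f=grab('side');cv2.imwrite('pics/s16.png',cv2.resize(f['img'][230:370,340:500],None,fx=4,fy=4,interpolation=cv2.INTER_CUBIC))
"
```

```text
t 35.23 grasp [ 587.9 -175.3  245.2] jaw -19.7 width 58.0 F [-0.9  0.7  0.2] M [-0.07  0.1   0.04] q [-0.26  0.26  0.61  1.57 -0.15  1.35  0.03]
  shift [ -1.9 187.5   4.9] turn [-0.1 -0.5 -0.1] rows>= 3.0
```

View pics/s16.png

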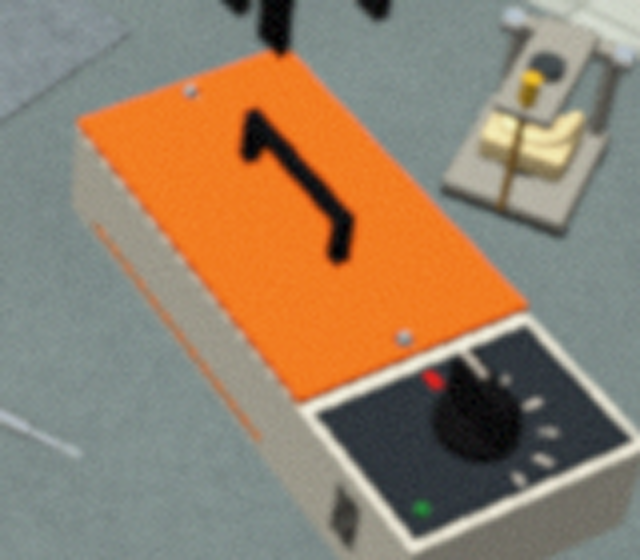

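The cover is fully down, with both pins showing at crop (191,92) and (404,338). Now to the selector.

apply_moves([
  [[60,-2,188,5,0,-0.5,0],[60,-2,188,5,0,-0.5,0],[60,-2,188,5,0,-0.5,0],[60,-2,188,5,0,-0.5,0],[60,-2,188,60,0,-0.5,0],[60,-2,188,60,0,-0.5,0],[60,-2,188,60,0,-0.5,0]],
])

```text
t: 36.15
eef_pos: [0.5216, -0.3504, 0.3465]
eef_rot: [-3.094, 0.535, 0.007]
force: [1.1, 0.5, 0.5]
width: 0.688
```

```bash
python3 -c "
from h import *
go((.5215,-.351,.106,-19.6))
"
```

```text
t 36.15 grasp [ 520.9 -350.1  183.1] jaw -19.6 width 59.9 F [1.1 0.5 0.5] M [-0.07  0.04  0.02] q [ 0.    0.36  0.69  1.61 -0.24  1.27  0.39]
  shift [ 0.5  0.6 77. ] turn [-0.   0.3 -0. ] rows>= 1.2
```

apply_moves([
  [[60,0.5,0.6,40,0,0.3,0],[60,0.5,0.6,77,0,0.3,0],[60,0.5,0.6,77,0,0.3,0],[60,0.5,0.6,77,0,0.3,0],[0,0.5,0.6,77,0,0.3,0],[0,0.5,0.6,77,0,0.3,0],[0,0.5,0.6,77,0,0.3,0],[0,0.5,0.6,77,0,0.3,0],[0,0.5,0.6,77,0,0.3,0],[0,0.5,0.6,77,0,0.3,0],[0,0.5,0.6,77,0,0.3,0],[0,0.5,0.6,77,0,0.3,0]],
])

```text
t: 37.65
eef_pos: [0.5214, -0.3509, 0.2695]
eef_rot: [-3.095, 0.535, -0.0]
force: [-1.5, 0.5, 0.7]
width: 0.154
```

```bash
python3 -c "
from h import *
go((.5215,-.351,.106,-139.6))
"
```

```text
t 37.65 grasp [ 521.5 -350.8  106. ] jaw -19.6 width 13.4 F [-1.5  0.5  0.7] M [ 0.07  0.35 -0.01] q [ 0.03  0.43  0.66  1.69 -0.29  1.13  0.43]
  shift [ 0.1  0.  -0. ] turn [ -0.   0. 120.] rows>= 11.2
```

apply_moves([
  [[0,0,0,0,0,0,10],[0,0,0,0,0,0,20],[0,0,0,0,0,0,30],[0,0,0,0,0,0,40],[0,0,0,0,0,0,50],[0,0,0,0,0,0,60],[0,0,0,0,0,0,70],[0,0,0,0,0,0,80],[0,0,0,0,0,0,90],[0,0,0,0,0,0,100],[0,0,0,0,0,0,110],[0,0,0,0,0,0,119]],
])

```text
t: 39.15
eef_pos: [0.5214, -0.3514, 0.2695]
eef_rot: [-1.102, 2.942, -0.002]
force: [0.6, -0.4, -1.5]
width: 0.157
```

```bash
python3 -c "
from h import *
go((.5215,-.351,.106,-139.6))
"
```

```text
t 39.15 grasp [ 521.5 -351.6  106. ] jaw -138.9 width 13.7 F [ 0.6 -0.4 -1.5] M [-0.37  0.24 -0.  ] q [-0.26  0.6   1.09  1.69 -0.57  1.2  -1.45]
  shift [-0.3  0.2  0. ] turn [-0.1 -0.   0.7] rows>= 0.1
```

apply_moves([
  [[0,0,0,0,0,0,0.7],[0,0,0,0,0,0,0.7],[60,0,0,0,0,0,0.7],[60,0,0,0,0,0,0.7],[60,0,0,0,0,0,0.7],[60,0,0,0,0,0,0.7],[60,0,0,-40,0,0,0.7],[60,0,0,-90,0,0,0.7],[60,0,0,-130,0,0,0.7],[60,0,0,-130,0,0,0.7]],
])

```text
t: 40.4
eef_pos: [0.5215, -0.3524, 0.4031]
eef_rot: [-1.082, 2.945, -0.009]
force: [-0.6, -0.2, -1.4]
width: 0.688
```

```bash
python3 -c "
from h import *
go((.45,.1,.3,0))
f=grab('side');cv2.imwrite('pics/s17.png',cv2.resize(f['img'][210:390,340:520],None,fx=3.3,fy=3.3,interpolation=cv2.INTER_CUBIC))
"
```

```text
t 40.40 grasp [ 522.5 -353.1  239.6] jaw -139.6 width 59.8 F [-0.6 -0.2 -1.4] M [0.01 0.2  0.04] q [-0.31  0.48  1.17  1.54 -0.45  1.41 -1.54]
  shift [-238.6  390.6  -62.6] turn [  -0.3   -0.4 -139.6] rows>= 13.1
```

View pics/s17.png

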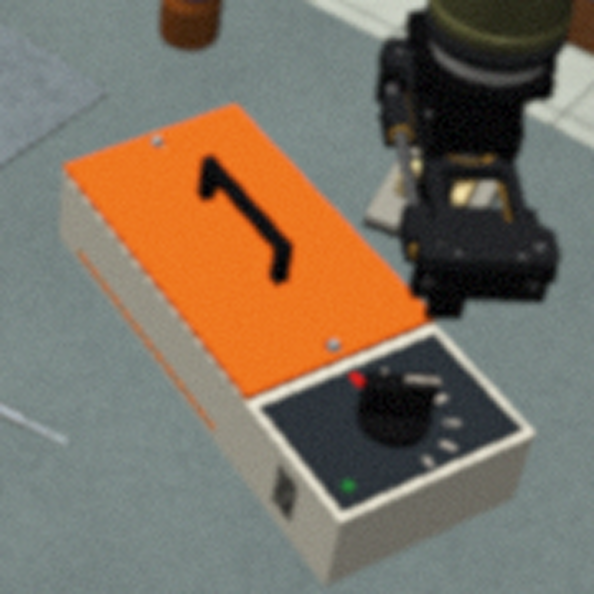

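apply_moves([
  [[60,0,0,-20,0,0,-20],[60,0,0,-20,0,0,-40],[60,0,0,-20,0,0,-60],[60,0,0,-20,0,0,-80],[60,-120,195,-30,0,0,-100],[60,-240,390,-30,0,0,-120],[60,-240,390,-30,0,0,-130],[60,-240,390,-30,0,0,-130],[60,-240,390,-30,0,0,-130],[60,-240,390,-30,0,0,-130],[60,-240,390,-30,0,0,-130],[60,-240,390,-30,0,0,-130]],
])

```text
t: 41.95
eef_pos: [0.4498, 0.1055, 0.4282]
eef_rot: [3.127, -0.272, 0.001]
force: [-0.3, -1.0, 0.2]
width: 0.691
```

```bash
python3 -c "
from h import *
f=grab('side','s18.png')
ax=np.array([.5215,-.351])
for a in(60,90,120,150):
    w=np.radians(70.45-a); print(a,[np.round((proj(f,[*(ax+r*np.array([np.cos(w),np.sin(w)])),.118])-[340,210]+.5)*3.3,0) for r in(0,.024)])
g=grab('top','t18.png');cv2.imwrite('pics/t18c.png',cv2.resize(g['img'][140:290,355:560],None,fx=3.8,fy=3.8,interpolation=cv2.INTER_CUBIC))
for a in(60,90,120,150):
    w=np.radians(70.45-a); print(a,[np.round((proj(g,[*(ax+r*np.array([np.cos(w),np.sin(w)])),.118])-[355,140]+.5)*3.8,0) for r in(0,.024)])
go((.45,.1,.3,0))
"
```

```text
60 [array([401., 381.]), array([415., 357.])]
90 [array([401., 381.]), array([431., 368.])]
120 [array([401., 381.]), array([438., 382.])]
150 [array([401., 381.]), array([436., 396.])]
60 [array([641., 361.]), array([632., 318.])]
90 [array([641., 361.]), array([655., 320.])]
120 [array([641., 361.]), array([674., 333.])]
150 [array([641., 361.]), array([685., 354.])]
t 42.05 grasp [450.5 103.6 264.8] jaw -10.3 width 60.0 F [ 0.  -0.5 -0.1] M [-0.15  0.06  0.03] q [-0.96 -0.14  0.62  1.88  0.09  1.38 -0.54]
  shift [  0.4   4.2 -35.2] turn [  0.2  -0.1 -10.3] rows>= 1.0
```

View pics/t18c.png

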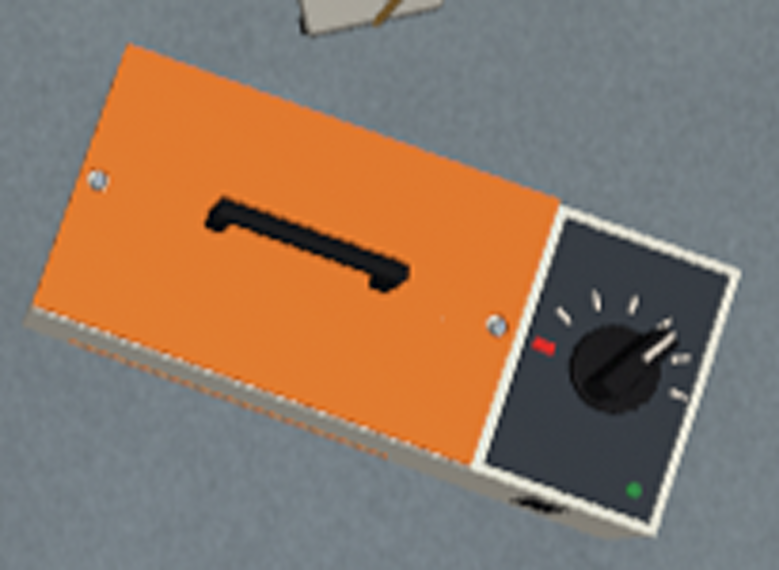

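View pics/s18.png

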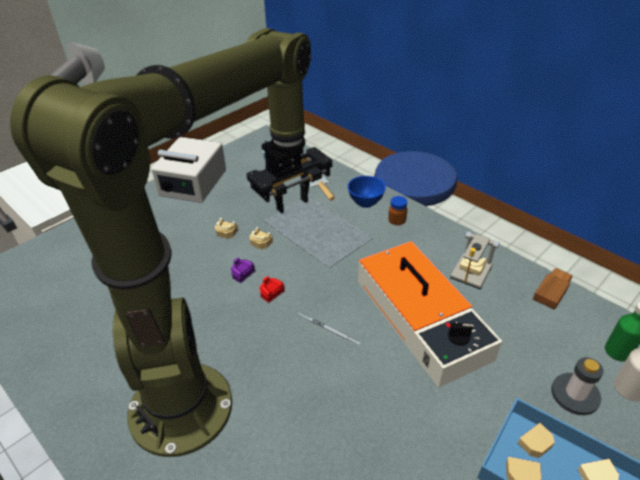

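Both views match the 120° (fourth click) prediction: the pointer tip is at (674,335) in the top crop and (438,381) in the side crop. Both pins show through the seated cover, and the arm is clear of everything.

```bash
python3 -c "
from h import *
print(order.hand_in())"
```

```text
the job is handed in; nothing more can be done
None
```

The job is done and handed in at about 42 s of the 210 s allowed; no verdict was reported.

1. **Off:** the selector started at click 2, not the 3 I first read from the dial crop. Measuring the pointer line in both views corrected this, and I turned it back to the off stop.
2. **Cover to mat:** I lifted the cover off its pins and laid it handle up on the mat.
3. **Casts:** I stood both casts with green trays upright on the chamber floor. Only two were present. I did not touch the bare, red or purple casts.
4. **Cover back:** I seated the cover over both pins.
5. **On:** I then turned the selector 120° clockwise, which is four clicks.

**Last checks:**
- **Casts:** before the cover went back on, the side view put them at (0.568, -0.220) and (0.601, -0.129) m. Both were within 2 mm of where I aimed.
- **Cover:** both pins show through it, and no gap was visible in either view. The grip height was 115.8 mm, against 115.4 mm when it was first seated.
- **Selector:** the pointer sits at the fourth click in both views.
- **Lamps:** they looked dark in every picture taken with the cover off.
- **Robot:** the arm is clear, touching nothing. None of the checks failed.

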